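Load the inspection pallet and shut it in the measuring chamber

TASK

Put every aluminium workpiece lying on the table into the pallet's recess of its own shape and press each one fully home, so that its flange is flush with the pallet's top. Then, with the sash raised by its handle, push the loaded pallet by its handle into the chamber as far as it goes, and lower the sash fully. Leave the other things on the bench where they are.

Things in the scene. Friction and masses are not known exactly. Their poses are not given: they have to be found in the camera images.
- bar: Loose machined aluminium workpiece, about 0.2 kg: a long bar-shaped flange 84 x 34 mm (first size along x), 16 mm thick, with a central grip boss 40 x 20 mm (long side along x) rising 24 mm above the flange (40 mm high in all). Origin: centre of the underside, z up. May be absent.
- plate: Loose machined aluminium workpiece, about 0.2 kg: an oblong flange 74 x 46 mm (first size along x), 16 mm thick, with a central grip boss 34 x 24 mm (long side along x) rising 24 mm above the flange (40 mm high in all). Origin: centre of the underside, z up. May be absent.
- square: Loose machined aluminium workpiece, about 0.2 kg: a square flange 60 x 60 mm, 16 mm thick, with a central grip boss 28 x 28 mm rising 24 mm above the flange (40 mm high in all). Origin: centre of the underside, z up. May be absent.
- disc: Loose machined aluminium workpiece, about 0.2 kg: a round flange 60 mm in diameter, 16 mm thick, with a central grip boss 28 mm in diameter rising 24 mm above the flange (40 mm high in all). Origin: centre of the underside, z up. May be absent.
- nest_bar (a point): Mouth centre of the pallet's recess for the bar, level with the pallet's top; axes as the pallet's. Recess shaped as the flange (first size along pallet x), 3 mm wider and longer. Its floor is a pad held by friction: at first 8 mm deep, so the part stands 8 mm proud; a push of over about 6 N slides it to its stop, 16 mm deep (flange flush), where it stays.
- nest_plate (a point): Mouth centre of the pallet's recess for the plate, level with the pallet's top; axes as the pallet's. Recess shaped as the flange (first size along pallet x), 3 mm wider and longer. Its floor is a pad held by friction: at first 8 mm deep, so the part stands 8 mm proud; a push of over about 6 N slides it to its stop, 16 mm deep (flange flush), where it stays.
- nest_square (a point): Mouth centre of the pallet's recess for the square, level with the pallet's top; axes as the pallet's. Recess shaped as the flange (first size along pallet x), 3 mm wider and longer. Its floor is a pad held by friction: at first 8 mm deep, so the part stands 8 mm proud; a push of over about 6 N slides it to its stop, 16 mm deep (flange flush), where it stays.
- nest_disc (a point): Mouth centre of the pallet's recess for the disc, level with the pallet's top; axes as the pallet's. Recess shaped as the flange (first size along pallet x), 3 mm wider and longer. Its floor is a pad held by friction: at first 8 mm deep, so the part stands 8 mm proud; a push of over about 6 N slides it to its stop, 16 mm deep (flange flush), where it stays.
- pallet: Loose grey plastic pallet, 0.7 kg, 200 x 200 x 30 mm, with four recesses, on the station's 6 mm base plate between two guide rails (3 mm play each side); slides along station y. Origin: centre of its underside; z up, y towards its handle, which stands on a tongue 60 mm wide, 8 mm thick, at its +y edge. Home in the chamber: centre at station y = -0.118 (back stop).
- pallet_handle (a point): Grip point of the pallet's handle: an upright aluminium plate at the end of the tongue, 200 mm from the pallet's centre along its y, 50 mm wide along x, 12 mm thick along y, its top 14 mm above this point and the tongue 28 mm below it. It stays outside the chamber when the pallet is home.
- station: Fixed measuring station. Origin: on the table, mid sash plane; x across the opening, y along the slideway out of the chamber, z up. Low white-walled chamber (clear roof, top 99 mm above table; camera column behind) at y -0.01 to -0.23. Opening 220 mm wide, 95 high; sash guides at x = +-118 mm, 190 mm high. Rails to y = 0.32, tops 20 mm above table.
- sash (a joint): Clear sash of the chamber, sliding vertically in the station's guides: 0 = fully down (lower edge 20 mm above the table, passing over the pallet's tongue but blocking the pallet), 0.09 m = fully up. It stays where it is left; lifting takes about 8 N, lowering about 3 N. The loaded pallet needs 0.055 m or more to pass.
- sash_handle (a point): Middle of the sash's handle: a black bar 110 mm long along station x, 14 mm thick along y and 12 mm high, carried on two small posts above the sash's top edge (free gap of 26 mm under the bar, between posts 80 mm apart). 132 mm above the table when the sash is down.
- mug: Bystander: white mug, 76 mm across, 90 mm high. Origin: centre of underside.
- gauge_case: Bystander: wooden gauge case 90 x 160 x 34 mm. Origin: centre of underside.
- pen: Bystander: white pen 90 x 9 x 9 mm lying along its x among the workpieces. Origin: centre of underside.
- caliper: Bystander: flat steel caliper 160 mm long, up to 10 mm high, lying along its x. Origin: centre of underside.
- cleaner: Bystander: white bottle 60 mm across, 170 mm high. Origin: centre of underside.
- ring_gauge: Bystander: steel ring gauge, outside 64 mm, 20 mm high. Origin: centre of underside.
- weight: Bystander: brass weight 50 mm across, 55 mm high. Origin: centre of underside.

How it is judged:
By the outcome, as a careful person would: the job done as asked, in the order asked, and still so for the second after the job is handed in, with the robot touching nothing.
Of bar, plate, square, disc only 3 to 4 are there at a start; the rules pass over those that are not, and their reading is None.
At some moment in a run one of bar, plate, square, disc may be knocked a few centimetres aside while the robot is not near it.
Once in a run the grip may slacken for a moment while it holds something.
It also fails if it takes over 192 s, if anything falls off the work surface, if the arm or the gripper's body presses on something with over 40 N, if the wrist force passes 120 N, or if a joint passes its speed limit or range.

ROBOT

A 6-joint arm with a two-finger parallel gripper is mounted at the origin on the work surface. World frame = base frame: x ahead of the robot, y to its left, z up, the work surface at z = 0. Lengths are in m, angles in rad, forces in N, time in s.
With the tool pointing down it reaches from about 0.375 to 0.975 m from the base axis. Payload 3.8 kg.
Tool frame: the origin (TCP) lies at the very end of the fingers, on their centre line; the grasp point (between the pads) lies bot.grasp_offset behind it (bot.grasp_offset is the distance from the TCP to the grasp point, in m); y points along the fingers, x is the direction in which the jaws open and shut, and the axes are right-handed (so a half turn about y gives the same grasp; the last joint's range is limited). The gripper opens to 85 mm and grips with 20 to 120 N. Pads are 22 mm wide; open, the fingers measure 114 mm over their backs; the gripper's body (76 mm by 85 mm) begins 54 mm behind the grasp point. The pads swing forward as they close: fully open they stand 13 mm farther back than shut.
Start: joints at [-1.345, 0.264, 1.604, -0, 1.274, -0.037], TCP at [0.175, -0.652, 0.231] pointing down, gripper open.
Joint ranges: [-2.63, 2.63], [-0.94, 2.18], [0.31, 2.57], [-1.31, 4.45], [0, 2.66], [-2.55, 2.55]. Speed limits (rad/s): [2.57, 2.57, 3.14, 3.14, 3.14, 3.14].

INTERFACE

Orientations are given as a rotation vector (axis times angle).
In Python, from workcell import sensors, read_camera, job, bot gives the robot as it stands.
- The arm moves only by the tool arm_command, never from a script. Its argument "deltas" is a list of rows, each a list of 4 numbers: the shift along the tool's x, y, z in m, then the turn about the tool's y in rad. A call has 1 to 20 rows; each row shifts and turns the commanded pose from where the row before left it, along the tool's axes as they then stand; what a row does not reach is not made up. A row lasts 1/8 s, in which the tool goes at most 62.5 mm and 10.7 degrees, less where a joint would pass 70% of its speed; a pose out of reach is approached as far as the arm can. A call is refused whole if a number of a shift passes 0.0625 or a number of a turn 0.188, either way. A call with a gripper value outside its range is refused whole. "fingers" is the finger opening in m, from 0 to 0.0854, set as the call begins (left out, the last holds). The fingers move at their own pace and stop on an object; "newtons" is the grip in N (left out, the last holds). Time passes only in rows, so rows that do not move let the fingers close. It gives the time, the measured TCP pose, the force and the opening at its end, in the units of the state.
- sensors.read_state(): the state, without advancing time (a new reading comes with each control period).
- read_camera(name): name is "scene" or "top"; returns a dict with "color" (384x512x3 uint8, red, green, blue), "vfov" (degrees; the focal length in pixels is half the picture's height over the tangent of half this angle, whatever the lens; pixels are square), "cx", "cy" (the principal point, pixels), "dist_coeffs" ([k1, k2, p1, p2, k3] as OpenCV has them; the pictures are not rectified), "R" (3x3) and "t" (3): a world point X has camera coordinates R X + t. Camera axes: x right, y down, z forward; pixel columns grow to the right and rows downward; lengths in m; the calibration is good to about 2 mm. A picture is of the moment at which its call begins. There is no depth.
- job.finish_job(): hands the job in, once; it reports no verdict.
The state is a dict: "time": time; "q": joint angles; "joint_vel": joint speeds; "joint_torque": joint torques, N m; "tool_pos": TCP position; "tcp_rot": TCP orientation; "wrist_force": force on the tool from outside, world axes, zero at the start; "torque": the same for the moment, N m; "width": opening from 0.0 (shut) to 1.0 (fully open).
Only numpy, scipy, OpenCV 4.12 (cv2) and the standard library are available. Lean on these libraries where they do the work, as an engineer would, in place of code of your own. Each camera call takes 0.05 s, during which the arm holds its last target.

## Working session

There is one attempt and no reset: what is moved stays moved. The work goes in short steps, Python scripts to look and compute and a tool call to move; the robot and the scene stay as the last step left them, time stands still between calls to the robot, and variables do not carry over. Pictures are saved under pics/ and viewed, and the job is handed in when it is done.

Besides the shell and the picture viewer there is one more tool, called in YAML: its name, and indented under it one key for each argument. arm_command: Moves the arm, as the interface text tells. Its arguments: {"type":"object","properties":{"deltas":{"type":"array"},"fingers":{"type":"number"},"newtons":{"type":"number"}},"required":["deltas"]}

```bash
ls; mkdir -p pics; python3 - <<'E'
from workcell import sensors, read_camera, job, bot
import cv2, numpy as np, pickle
s=sensors.read_state(); print(s); print(bot.grasp_offset)
for n in ("scene","top"):
    c=read_camera(n); cv2.imwrite(f"pics/{n}0.png",c["color"][...,::-1]); pickle.dump(c,open(f"{n}0.pkl","wb"))
    print(n,c["vfov"],c["cx"],c["cy"],c["dist_coeffs"],c["R"],c["t"], -np.array(c["R"]).T@c["t"])
E
```

```text
pics
{'time': 0.0, 'q': array([-1.34489549e+00,  2.64762090e-01,  1.60535166e+00,  1.42195995e-05,
        1.27371263e+00, -3.68930498e-02]), 'joint_vel': array([-0.00113916, -0.00033922, -0.00148571,  0.00128549,  0.00041283,
       -0.00061347]), 'joint_torque': array([-2.05827171e-03, -5.15115023e+01, -3.67315149e+01,  2.92621380e-04,
        1.29034475e-02,  4.17695873e-06]), 'tool_pos': array([ 0.17519627, -0.65111801,  0.22996808]), 'tcp_rot': array([-1.3206463 ,  1.01467063, -1.01181792]), 'wrist_force': array([-0.74786174,  0.45469615,  0.1604342 ]), 'torque': array([-0.02657008,  0.03484429, -0.0212899 ]), 'width': 1.0018751382282498}
0.0187
scene 48.98640576539657 256.154614302408 190.39412487789215 [-0.05740905  0.          0.          0.          0.        ] [[ 0.78583558  0.61827132  0.01424857]
 [ 0.51889295 -0.64663838 -0.55911439]
 [-0.33647072  0.44676546 -0.82896808]] [-0.50908973 -0.14660516  1.20147772] [ 0.88039529 -0.3168237   0.92127142]
top 53.63046228391179 249.459067548042 191.79798151675095 [-0.04911048  0.          0.          0.          0.        ] [[-0.01560332 -0.99937649 -0.0316729 ]
 [-0.9803556   0.02152003 -0.19606064]
 [ 0.19662     0.02799151 -0.98008013]] [0.16198819 0.55908289 1.08439468] [0.33741391 0.11950186 1.17753846]
```

View pics/scene0.png

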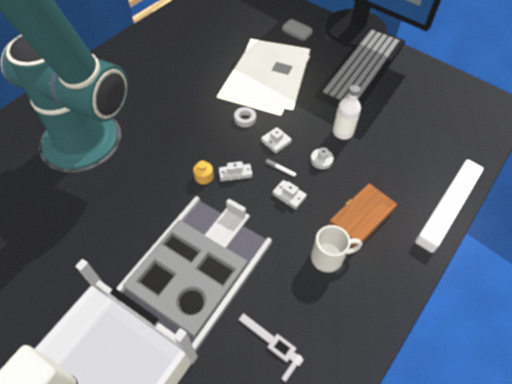

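View pics/top0.png

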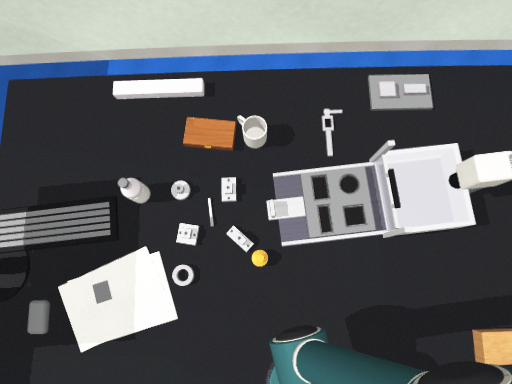

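```bash
cat > h.py <<'E'
import cv2, numpy as np, pickle
from scipy.spatial.transform import Rotation as Rn
def K(c):
    f=c["color"].shape[0]/2/np.tan(np.radians(c["vfov"])/2)
    return np.array([[f,0,c["cx"]],[0,f,c["cy"]],[0,0,1.]])
def proj(c,X):
    X=np.asarray(X,float).reshape(-1,3)
    r,_=cv2.Rodrigues(np.array(c["R"]))
    return cv2.projectPoints(X,r,np.array(c["t"],float),K(c),np.array(c["dist_coeffs"],float))[0].reshape(-1,2)
def ray(c,uv,z):
    uv=np.asarray(uv,float).reshape(-1,1,2); z=np.broadcast_to(z,len(uv))
    n=cv2.undistortPoints(uv,K(c),np.array(c["dist_coeffs"],float)).reshape(-1,2)
    R=np.array(c["R"]);o=-R.T@np.array(c["t"])
    d=np.c_[n,np.ones(len(n))]@R
    return o+d*((z-o[2])/d[:,2])[:,None]
def crop(c,x0,y0,x1,y1,k,fn,pts=None):
    im=cv2.resize(c["color"][y0:y1,x0:x1,::-1],None,fx=k,fy=k,interpolation=cv2.INTER_CUBIC)
    for x in range((x0+19)//20*20,x1,20): cv2.putText(im,str(x),(int((x-x0+.5)*k),10),0,.35,(0,255,255),1); cv2.line(im,(int((x-x0+.5)*k),12),(int((x-x0+.5)*k),18),(0,255,255),1)
    for y in range((y0+19)//20*20,y1,20): cv2.putText(im,str(y),(0,int((y-y0+.5)*k)+4),0,.35,(0,255,255),1)
    if pts is not None:
        for P,col in pts:
            P=((np.asarray(P)-[x0,y0]+.5)*k).astype(int)
            cv2.polylines(im,[P.reshape(-1,1,2)],True,col,1)
    cv2.imwrite(fn,im)
def load(n): return pickle.load(open(n,"rb"))
E
python3 - <<'E'
from h import *
t=load("top0.pkl");s=load("scene0.pkl")
crop(t,160,170,280,270,6,"pics/t_parts.png")
crop(t,260,130,480,250,3.6,"pics/t_stat.png")
crop(s,190,100,320,220,5,"pics/s_parts.png")
crop(s,60,190,290,384,3,"pics/s_stat.png")
E
```

```text
(no output)
```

View pics/t_parts.png

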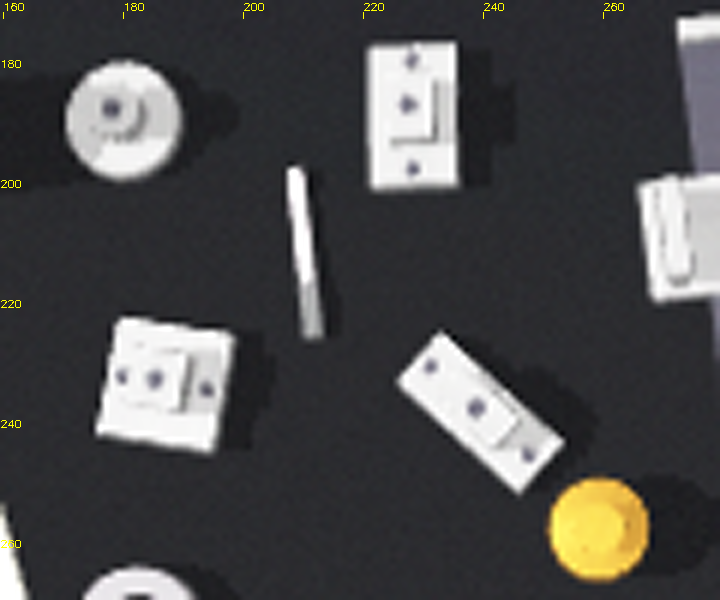

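View pics/t_stat.png

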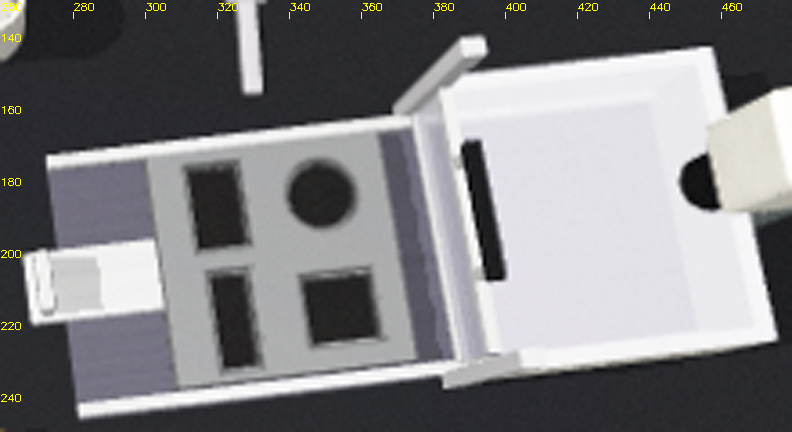

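View pics/s_parts.png

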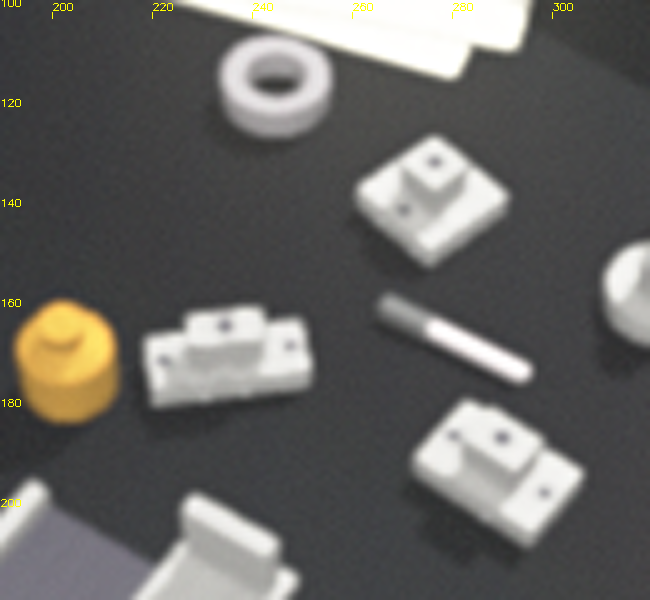

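View pics/s_stat.png

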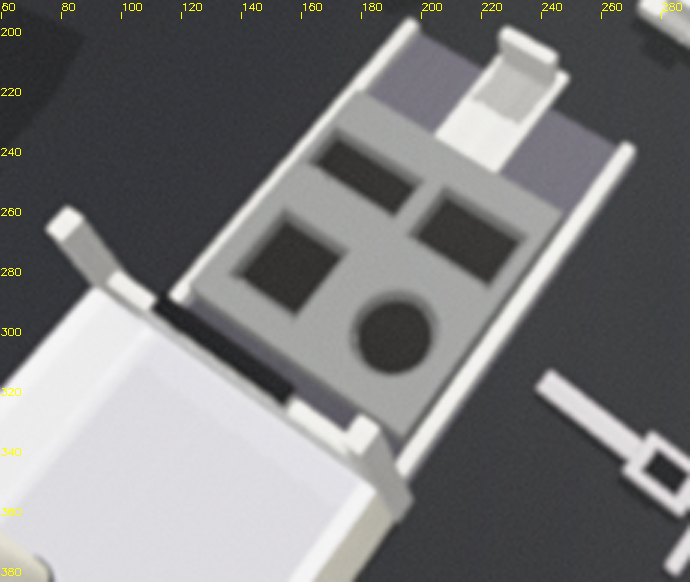

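```bash
cat > fit.py <<'E'
from h import *
from scipy.optimize import minimize
D={"bar":((.084,.034),(.040,.020)),"plate":((.074,.046),(.034,.024)),"square":((.06,.06),(.028,.028)),"disc":(.06,.028)}
def outline(name,k):
    s=D[name][k]
    if name=="disc":
        a=np.linspace(0,2*np.pi,33)[:-1]; return np.c_[np.cos(a),np.sin(a)]*s/2
    x,y=s[0]/2,s[1]/2; return np.array([[x,y],[-x,y],[-x,-y],[x,-y]])
def polys(c,name,p,z0=0):
    ca,sa=np.cos(p[2]),np.sin(p[2]);R=np.array([[ca,-sa],[sa,ca]]); out=[]
    for k,(zl,zh) in enumerate(((0,.016),(.016,.040))):
        o=outline(name,k)@R.T+p[:2]
        for z in (zl,zh): out.append(proj(c,np.c_[o,np.full(len(o),z+z0)]))
    return out
def render(c,name,p,box,z0=0,S=8):
    x0,y0,x1,y1=box; m=np.zeros(((y1-y0)*S,(x1-x0)*S),np.uint8); P=polys(c,name,p,z0)
    for a,b in ((0,1),(2,3)):
        h=cv2.convexHull(np.r_[P[a],P[b]].astype(np.float32)).reshape(-1,2)
        q=((h-[x0,y0]+.5)*S-.5)
        cv2.fillPoly(m,[np.round(q*16).astype(np.int32)],255,shift=4)
    return cv2.resize(m,(x1-x0,y1-y0),interpolation=cv2.INTER_AREA)/255.
def fitpart(cams,name,p0,z0=0,lo=60,hi=160,bias=True):
    obs=[]
    for c in cams:
        u,v=proj(c,[[p0[0],p0[1],.015+z0]])[0]
        b=(int(u)-26,int(v)-26,int(u)+26,int(v)+26)
        g=c["color"][b[1]:b[3],b[0]:b[2]].astype(float).mean(2)
        m=np.clip((g-lo)/(hi-lo),0,1)
        # keep only component near the prediction
        r=render(c,name,p0,b,z0); w=cv2.dilate((r>.1).astype(np.uint8),np.ones((11,11)))
        obs.append((c,b,m*w,w))
    def cost(p,o=obs):
        q=[p[0]*.001,p[1]*.001,p[2]*.02]
        return sum((np.abs(render(c,name,q,b,z0)-cv2.GaussianBlur(m,(0,0),.01) if 0 else cv2.GaussianBlur(render(c,name,q,b,z0),(0,0),.5)-m)**2*w).sum() for c,b,m,w in o)
    s=np.array([p0[0]/.001,p0[1]/.001,p0[2]/.02])
    def run(o):
        best=None
        for st in (6,2.5):
            x0=s if best is None else best.x
            sim=np.vstack([x0]+[x0+st*np.eye(3)[i] for i in range(3)])
            best=minimize(cost,x0,args=(o,),method="Nelder-Mead",options=dict(initial_simplex=sim,xatol=.02,fatol=1e-3))
        return best.x*[.001,.001,.02],best.fun
    return run(obs),[run([o]) for o in obs]
E
python3 - <<'E'
from fit import *
t=load("top0.pkl");s=load("scene0.pkl")
# initial guesses from top picks at z=.016
def pk(px,py): return ray(t,[[160+px/6-.5,170+py/6-.5]],.016)[0]
seg={"bar":((418,358),(541,468)),"plate":((412,44),(414,188)),"square":((106,377),(224,393)),"disc":((66,120),(182,120))}
res={}
for n,(a,b) in seg.items():
    A,B=pk(*a),pk(*b); c=(A+B)/2; yaw=np.arctan2(*(B-A)[:2][::-1])
    if n=="disc": yaw=0
    yaw=(yaw+np.pi/2)%np.pi-np.pi/2
    print(n,c.round(4),yaw.round(3),"len",np.linalg.norm(B-A).round(4))
    (p,f),ind=fitpart([t,s],n,[c[0],c[1],yaw])
    print("  joint",p.round(4),round(f,1),[(i[0].round(4),round(i[1],1)) for i in ind]); res[n]=p
pickle.dump(res,open("parts0.pkl","wb"))
col=[(0,0,255),(0,255,0),(255,0,255),(255,200,0)]
crop(t,160,170,280,270,6,"pics/t_fit.png",[(q,col[i]) for n in res for i,q in enumerate(polys(t,n,res[n])) if i!=2])
crop(s,190,100,340,220,5,"pics/s_fit.png",[(q,col[i]) for n in res for i,q in enumerate(polys(s,n,res[n])) if i!=2])
E
```

```text
bar [0.4265 0.1857 0.016 ] 0.829 len 0.0841
  joint [0.4272 0.1868 0.8295] 41.1 [(array([0.4268, 0.1861, 0.8354]), np.float64(21.4)), (array([0.4276, 0.1876, 0.8302]), np.float64(17.3))]
plate [0.5816 0.2187 0.016 ] 0.009 len 0.0768
  joint [0.5828 0.2202 0.012 ] 19.0 [(array([0.5829, 0.22  , 0.0139]), np.float64(3.4)), (array([ 0.5824,  0.2213, -0.0006]), np.float64(12.3))]
square [0.4434 0.3469 0.016 ] 1.421 len 0.0618
  joint [0.4444 0.3484 1.4087] 28.9 [(array([0.4441, 0.3479, 1.4075]), np.float64(6.8)), (array([0.4446, 0.3497, 1.4113]), np.float64(18.6))]Traceback (most recent call last):
  File "<stdin>", line 11, in <module>
AttributeError: 'float' object has no attribute 'round'
```

```bash
cat > p0.py <<'E'
from fit import *
t=load("top0.pkl");s=load("scene0.pkl")
g={"bar":(.4272,.1868,.8295),"plate":(.5828,.2202,.012),"square":(.4444,.3484,1.4087),"disc":(.578,.36,0.)}
c=ray(t,[[160+124/6-.5,170+120/6-.5]],.016)[0]; g["disc"]=(c[0],c[1],0.)
res={}
for n in g:
    (p,f),ind=fitpart([t,s],n,list(g[n])); res[n]=p
    print(n,p.round(4),round(f,1),[(i[0].round(4),round(i[1],1)) for i in ind])
pickle.dump(res,open("parts0.pkl","wb"))
col=[(0,0,255),(0,255,0),(255,0,255),(255,200,0)]
crop(t,160,170,280,270,6,"pics/t_fit.png",[(q,col[i]) for n in res for i,q in enumerate(polys(t,n,res[n])) if i!=2])
crop(s,190,100,340,220,5,"pics/s_fit.png",[(q,col[i]) for n in res for i,q in enumerate(polys(s,n,res[n])) if i!=2])
E
python3 p0.py
```

```text
bar [0.4273 0.1868 0.8308] 35.6 [(array([0.427 , 0.186 , 0.8297]), np.float64(16.3)), (array([0.4278, 0.1881, 0.8427]), np.float64(17.3))]
plate [0.5828 0.2207 0.0028] 19.9 [(array([0.5828, 0.2201, 0.0164]), np.float64(3.4)), (array([0.5824, 0.2213, 0.0007]), np.float64(13.3))]
square [0.4444 0.3484 1.3993] 28.9 [(array([0.4441, 0.3479, 1.4061]), np.float64(6.8)), (array([0.4442, 0.3496, 1.3931]), np.float64(19.0))]
disc [0.5841 0.3728 0.0236] 18.3 [(array([0.5838, 0.3726, 0.0122]), np.float64(6.0)), (array([ 0.5842,  0.3736, -0.0136]), np.float64(11.0))]
```

```bash
cat > pal.py <<'E'
from h import *
from scipy.optimize import least_squares
t=load("top0.pkl");s=load("scene0.pkl")
T=lambda P:[[260+x/3.6-.5,130+y/3.6-.5] for x,y in P]
S=lambda P:[[60+x/3-.5,190+y/3-.5] for x,y in P]
# pallet axes: y towards handle, corners order (+x+y),(-x+y),(-x-y),(+x-y)
# pallet +y dir = world +y; z up => +x = world +x side (top of image)
tp=T([(147,157),(178,388),(415,358),(380,133)])
sp=S([(562,213),(360,92),(190,283),(398,435)])
for n,c,p in(("top",t,tp),("scene",s,sp)):
    w=ray(c,p,.036)[:,:2]; print(n,w.round(4).tolist(),[np.linalg.norm(w[i]-w[i-1]).round(4) for i in range(4)])
def corner(p): 
    ca,sa=np.cos(p[2]),np.sin(p[2]); q=np.array([[.1,.1],[-.1,.1],[-.1,-.1],[.1,-.1]])@np.array([[ca,sa],[-sa,ca]])+p[:2]
    return np.c_[q,np.full(4,.036)]
for lab,L in (("top",[(t,tp)]),("scene",[(s,sp)]),("both",[(t,tp),(s,sp)])):
    r=least_squares(lambda p:np.concatenate([(proj(c,corner(p))-q).ravel() for c,q in L]),[.55,-.05,0])
    print(lab,r.x.round(4),r.cost.round(2))
p=r.x
# recess centres in pallet frame
rec={"bar":(T([(207,272),(250,270),(264,365),(222,369)]),S([(335,130),(420,183),(398,216),(312,163)])),
"plate":(T([(185,167),(240,162),(250,247),(198,251)]),S([(445,188),(525,236),(490,284),(411,233)])),
"square":(T([(301,274),(370,267),(382,338),(314,346)]),S([(287,211),(348,253),(297,317),(233,274)])),
"disc":(T([(285,194),(357,194),(321,158),(321,228)]),S([(350,333),(433,333),(392,289),(392,375)]))}
ca,sa=np.cos(p[2]),np.sin(p[2]); R=np.array([[ca,sa],[-sa,ca]])
for n,(a,b) in rec.items():
    for c,q in((t,a),(s,b)):
        w=ray(c,q,.036)[:,:2]; l=(w-p[:2])@R.T
        print(n,"pallet frame",l.mean(0).round(4), l.round(3).tolist())
E
python3 pal.py
```

```text
top [[0.6218, -0.0059], [0.4241, -0.0234], [0.4448, -0.2214], [0.6385, -0.2067]] [np.float64(0.2015), np.float64(0.1985), np.float64(0.1991), np.float64(0.1943)]
scene [[0.6237, -0.0046], [0.4302, -0.0239], [0.4452, -0.22], [0.6401, -0.2051]] [np.float64(0.2012), np.float64(0.1945), np.float64(0.1967), np.float64(0.1955)]
top [ 0.5324 -0.1143  0.0877] 1.21
scene [ 0.5344 -0.1132  0.0818] 2.68
both [ 0.5337 -0.1136  0.0842] 4.71
bar pallet frame [-0.0493  0.0437] [[-0.008, 0.062], [-0.01, 0.026], [-0.09, 0.026], [-0.09, 0.061]]
bar pallet frame [-0.0463  0.0446] [[-0.09, 0.06], [-0.006, 0.061], [-0.003, 0.03], [-0.086, 0.028]]
plate pallet frame [0.0474 0.0453] [[0.085, 0.069], [0.084, 0.021], [0.01, 0.023], [0.011, 0.067]]
plate pallet frame [0.0498 0.0467] [[0.013, 0.068], [0.086, 0.07], [0.087, 0.024], [0.014, 0.024]]
square pallet frame [-0.0481 -0.046 ] [[-0.018, -0.016], [-0.018, -0.075], [-0.078, -0.075], [-0.079, -0.018]]
square pallet frame [-0.0453 -0.0447] [[-0.076, -0.014], [-0.015, -0.015], [-0.015, -0.074], [-0.075, -0.075]]
disc pallet frame [ 0.0494 -0.0432] [[0.052, -0.013], [0.046, -0.074], [0.08, -0.048], [0.02, -0.039]]
disc pallet frame [ 0.0494 -0.0446] [[0.025, -0.062], [0.074, -0.029], [0.029, -0.019], [0.069, -0.069]]
```

```bash
cat > rec.py <<'E'
from fit import *
t=load("top0.pkl");s=load("scene0.pkl")
C={"bar":(-.048,.045),"plate":(.048,.045),"square":(-.048,-.045),"disc":(.048,-.045)}
p0=np.array([.5337,-.1136,.0842])
ca,sa=np.cos(p0[2]),np.sin(p0[2]);R0=np.array([[ca,-sa],[sa,ca]])
def ho(n):
    if n=="disc": return outline(n,0)*63/60
    return outline(n,0)+np.sign(outline(n,0))*.0015
def fit(c,n,lo,hi):
    w0=R0@np.array(C[n])+p0[:2]
    u,v=proj(c,[[*w0,.036]])[0]; b=(int(u)-24,int(v)-24,int(u)+24,int(v)+24);S=8
    g=c["color"][b[1]:b[3],b[0]:b[2]].astype(float).mean(2); m=np.clip((hi-g)/(hi-lo),0,1)
    def rn(p,grow=0):
        ca,sa=np.cos(p[2]),np.sin(p[2]); o=ho(n)*(1+grow)@np.array([[ca,sa],[-sa,ca]])+p[:2]
        q=(proj(c,np.c_[o,np.full(len(o),.036)])-[b[0],b[1]]+.5)*S-.5
        mm=np.zeros((48*S,48*S),np.uint8); cv2.fillPoly(mm,[np.round(q*16).astype(np.int32)],255,shift=4)
        return cv2.resize(mm,(48,48),interpolation=cv2.INTER_AREA)/255.
    w=rn([*w0,p0[2]],.3)>.5
    f=lambda x:(((cv2.GaussianBlur(rn(x*[.001,.001,.02]),(0,0),.5)-m)**2)*w).sum()
    x=np.array([*w0,p0[2]])/[.001,.001,.02]
    for st in (4,1.5): r=minimize(f,x,method="Nelder-Mead",options=dict(initial_simplex=np.vstack([x]+[x+st*e for e in np.eye(3)]),xatol=.02,fatol=1e-3));x=r.x
    return x*[.001,.001,.02],r.fun
W={}
for n in C:
    for cn,c in(("top",t),("scene",s)):
        u,v=proj(c,[[*(R0@np.array(C[n])+p0[:2]),.036]])[0].astype(int)
        x,f=fit(c,n,60,125); l=R0.T@(x[:2]-p0[:2]); W[n,cn]=x
        print(n,cn,x.round(4),round(f,1),"local",l.round(4))
for cn in("top","scene"):
    A=np.array([[*C[n]] for n in C]);B=np.array([W[n,cn][:2] for n in C])
    print(cn,"centre",B.mean(0).round(4),"yaw",[(np.arctan2(*(B[j]-B[i])[::-1]).round(4)) for i,j in((0,1),(2,3))],[(np.arctan2(*(B[i]-B[j])[::-1])-np.pi/2).round(4) for i,j in((0,2),(1,3))],"dist",[np.linalg.norm(B[j]-B[i]).round(4) for i,j in((0,1),(2,3),(0,2),(1,3))])
print(s["color"][240:262:2,168:205:3].mean(2).round())
E
python3 rec.py
```

```text
bar top [ 0.4818 -0.073   0.1248] 53.4 local [-0.0483  0.0448]
bar scene [ 0.4834 -0.0737  0.1084] 87.7 local [-0.0468  0.044 ]
plate top [ 0.578  -0.0641  0.0982] 41.1 local [0.0483 0.0456]
plate scene [ 0.5799 -0.0641  0.0934] 102.8 local [0.0502 0.0454]
square top [ 0.4891 -0.1619  0.105 ] 50.5 local [-0.0485 -0.0444]
square scene [ 0.4912 -0.1623  0.1104] 97.2 local [-0.0465 -0.045 ]
disc top [ 0.5855 -0.1527  0.0749] 32.8 local [ 0.0483 -0.0433]
disc scene [ 0.5878 -0.1538  0.1373] 101.8 local [ 0.0505 -0.0446]
top centre [ 0.5336 -0.1129] yaw [np.float64(0.0922), np.float64(0.0952)] [np.float64(0.082), np.float64(0.084)] dist [np.float64(0.0966), np.float64(0.0968), np.float64(0.0893), np.float64(0.089)]
scene centre [ 0.5356 -0.1135] yaw [np.float64(0.0992), np.float64(0.0883)] [np.float64(0.0877), np.float64(0.0879)] dist [np.float64(0.0969), np.float64(0.097), np.float64(0.089), np.float64(0.09)]
[[ 78.  49.  51.  58.  94. 118. 148. 166. 166. 164. 165. 165. 164.]
 [ 55.  49.  52.  52.  57.  95. 116. 145. 165. 167. 166. 165. 165.]
 [ 47.  51.  53.  54.  55.  56.  91. 115. 143. 164. 166. 166. 167.]
 [ 72.  48.  54.  52.  53.  54.  56.  88. 115. 140. 163. 167. 166.]
 [132.  71.  50.  57.  55.  54.  52.  57.  83. 112. 139. 160. 165.]
 [161. 141.  73.  52.  55.  53.  53.  54.  53.  86. 114. 148. 165.]
 [166. 163. 142.  78.  51.  54.  54.  54.  54.  53. 103. 163. 168.]
 [164. 164. 163. 141.  81.  51.  50.  55.  55.  58. 144. 168. 161.]
 [165. 165. 164. 165. 143.  83.  50.  54.  52.  92. 165. 165. 139.]
 [164. 166. 167. 166. 166. 150.  87.  54.  58. 146. 167. 161. 111.]
 [164. 164. 165. 164. 166. 164. 151.  91.  98. 165. 165. 139.  93.]]
```

View pics/t_fit.png

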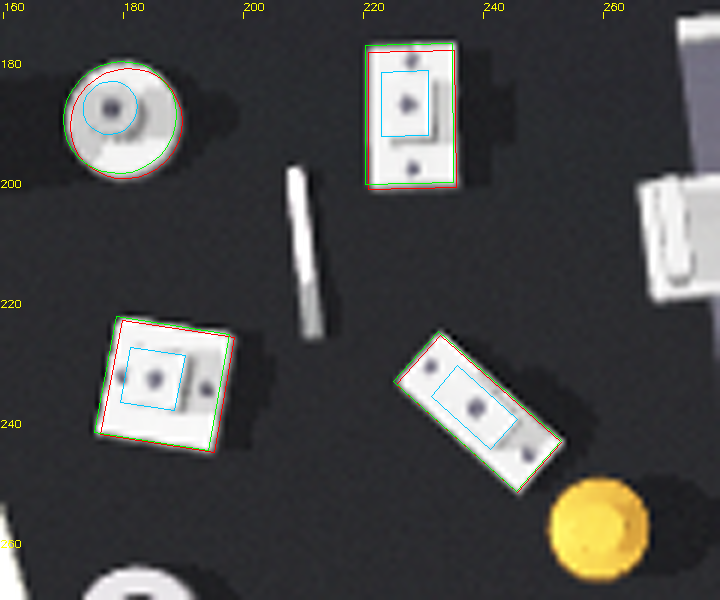

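View pics/s_fit.png

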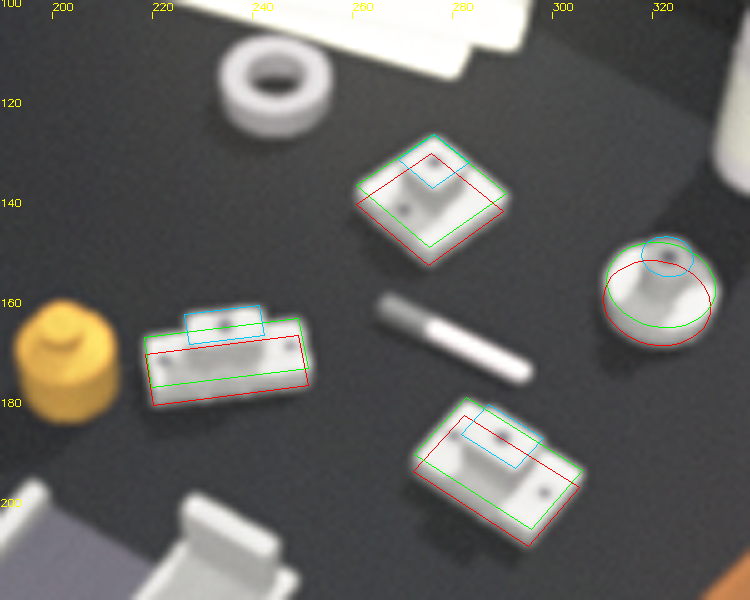

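```bash
cat > plan.py <<'E'
import sys,json,numpy as np
from scipy.spatial.transform import Rotation as Rn
F="cmd.json"   # commanded pose x y z yaw (assumes tool straight down)
def get(): return json.load(open(F))
def rows(wps,step=.045,turn=.16):
    """wps: list of (x,y,z,yaw[,step]); prints rows; each wp straight line"""
    c=np.array(get(),float); out=[]
    for w in wps:
        st=w[4] if len(w)>4 else step; w=np.array(w[:4],float)
        n=max(1,int(np.ceil(np.linalg.norm(w[:3]-c[:3])/st-1e-6)),int(np.ceil(abs(w[3]-c[3])/turn-1e-6)))
        for i in range(n):
            d=(w-c)/(n-i); ca,sa=np.cos(c[3]),np.sin(c[3])
            r=[round(d[0]*ca+d[1]*sa,4),round(-d[2],4),round(-d[0]*sa+d[1]*ca,4),round(-d[3],3)]
            r=[round(v,3) if k<3 and i<n-1 else v for k,v in enumerate(r)]
            out.append(r)
            c[:3]+=[r[0]*ca-r[2]*sa,r[0]*sa+r[2]*ca,-r[1]]; c[3]-=r[3]
    print(len(out),"rows ->",c.round(4).tolist()); 
    for i in range(0,len(out),20): print(json.dumps([[v+0. for v in r] for r in out[i:i+20]]))
    json.dump(c.tolist(),open(F,"w"))
def yawof(rv):
    M=Rn.from_rotvec(rv).as_matrix(); return np.arctan2(M[1,0],M[0,0]),M
def state():
    from workcell import sensors
    s=sensors.read_state(); y,M=yawof(s["tcp_rot"])
    print("t %.2f"%s["time"],"tcp",s["tool_pos"].round(4),"yaw %.4f"%y,"down",M[:,1].round(3),"F",s["wrist_force"].round(1),"w %.4f"%(s["width"]*.0854),"q",s["q"].round(2))
    return s
E
python3 - <<'E'
from plan import *; import json
s=state(); json.dump([.175,-.652,.231,yawof(s["tcp_rot"])[0]],open(F,"w"))
from h import *; t=load("top0.pkl");sc=load("scene0.pkl")
print(ray(t,[[259.5,257.5]],.05),ray(sc,[[203,167.5]],.05))
s=json.load
E
```

```text
t 0.10 tcp [ 0.1752 -0.6512  0.2301] yaw -1.3080 down [-0.     0.002 -1.   ] F [0.5 0.2 0.4] w 0.0853 q [-1.34  0.26  1.61 -0.    1.27 -0.04]
[[0.36671979 0.12534765 0.05      ]] [[0.37538139 0.12282432 0.05      ]]
```

```bash
python3 - <<'E'
from plan import *
json.dump([.1752,-.6512,.2301,-1.308],open(F,"w"))
rows([(.5828,.2204,.13,-1.560,.055)])
E
```

```text
18 rows -> [0.5828, 0.2204, 0.13, -1.56]
[[-0.041, 0.006, 0.034, 0.014], [-0.041, 0.006, 0.034, 0.014], [-0.042, 0.006, 0.033, 0.014], [-0.042, 0.006, 0.033, 0.014], [-0.043, 0.005, 0.032, 0.014], [-0.043, 0.006, 0.032, 0.014], [-0.044, 0.005, 0.031, 0.014], [-0.044, 0.006, 0.03, 0.014], [-0.044, 0.005, 0.03, 0.014], [-0.045, 0.006, 0.029, 0.014], [-0.045, 0.005, 0.028, 0.014], [-0.046, 0.005, 0.028, 0.014], [-0.046, 0.006, 0.027, 0.014], [-0.046, 0.005, 0.026, 0.014], [-0.047, 0.006, 0.026, 0.014], [-0.047, 0.005, 0.025, 0.014], [-0.048, 0.006, 0.025, 0.014], [-0.0481, 0.0051, 0.0238, 0.014]]
```

arm_command:
  deltas:
    - [-0.041,0.006,0.034,0.014]
    - [-0.041,0.006,0.034,0.014]
    - [-0.042,0.006,0.033,0.014]
    - [-0.042,0.006,0.033,0.014]
    - [-0.043,0.005,0.032,0.014]
    - [-0.043,0.006,0.032,0.014]
    - [-0.044,0.005,0.031,0.014]
    - [-0.044,0.006,0.03,0.014]
    - [-0.044,0.005,0.03,0.014]
    - [-0.045,0.006,0.029,0.014]
    - [-0.045,0.005,0.028,0.014]
    - [-0.046,0.005,0.028,0.014]
    - [-0.046,0.006,0.027,0.014]
    - [-0.046,0.005,0.026,0.014]
    - [-0.047,0.006,0.026,0.014]
    - [-0.047,0.005,0.025,0.014]
    - [-0.048,0.006,0.025,0.014]
    - [-0.0481,0.0051,0.0238,0.014]
  fingers: 0.045
  newtons: 60

```text
time: 2.35
tool_pos: [0.5831, 0.2214, 0.1304]
tcp_rot: [-1.215, 1.202, -1.201]
wrist_force: [1.2, 0.5, 0.9]
width: 0.53
```

```bash
python3 - <<'E'
from plan import *
state()
from workcell import read_camera
from h import *
for n in("top","scene"):
    c=read_camera(n); pickle.dump(c,open(n+"1.pkl","wb"))
crop(load("scene1.pkl"),180,60,360,240,4,"pics/s1.png")
state()
rows([(.5828,.2204,.020,-1.560,.03)])
E
```

```text
t 2.35 tcp [0.5831 0.2214 0.1304] yaw -1.5601 down [-0.001 -0.    -1.   ] F [1.2 0.5 0.9] w 0.0452 q [ 0.32  0.25  1.82 -0.    1.08  1.88]
t 2.45 tcp [0.584  0.2241 0.13  ] yaw -1.5565 down [ 0.     0.001 -1.   ] F [-0.8 -0.6  0.8] w 0.0452 q [0.33 0.25 1.81 0.   1.08 1.88]
4 rows -> [0.5828, 0.2204, 0.02, -1.56]
[[0.0, 0.028, 0.0, 0.0], [0.0, 0.027, 0.0, 0.0], [0.0, 0.028, 0.0, 0.0], [0.0, 0.027, 0.0, 0.0]]
```

View pics/s1.png

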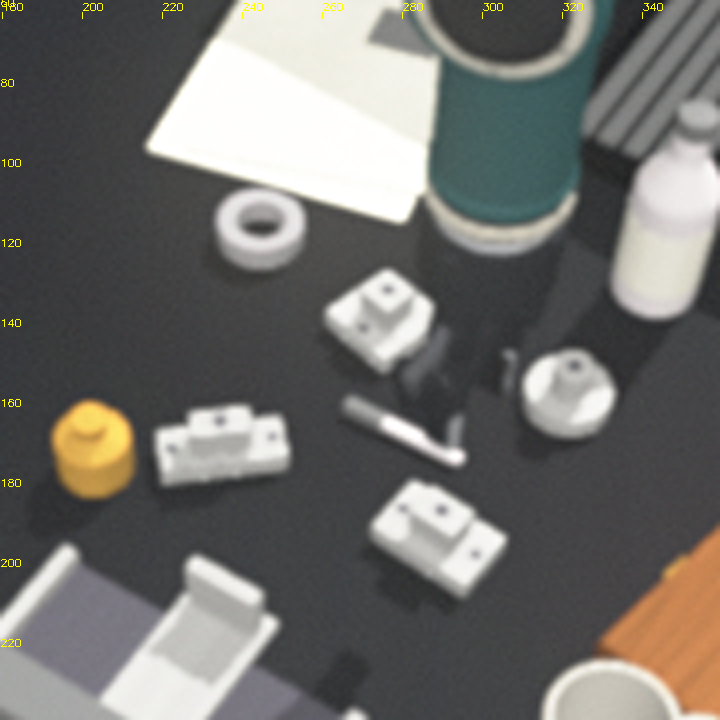

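```bash
cat >> plan.py <<'E'
def sync(n=4):
    from workcell import sensors,read_camera
    P=[];Y=[]
    for i in range(n):
        s=sensors.read_state();P.append(s["tool_pos"]);y,M=yawof(s["tcp_rot"]);Y.append(y)
        if i<n-1: read_camera("top")
    P=np.array(P);Y=np.unwrap(Y);print("std",P.std(0).round(5),"yaw std",Y.std().round(5),"F",s["wrist_force"].round(1),"w %.4f"%(s["width"]*.0854),"t %.2f"%s["time"])
    c=[*P.mean(0),float(Y.mean())];print("pose",np.round(c,4));json.dump([float(v) for v in c],open(F,"w"));return c
E
python3 - <<'E'
from plan import *
sync(5)
rows([(.5828,.2204,.05,-1.560,.04),(.5828,.2204,.019,-1.560,.012)])
E
```

```text
std [0.00072 0.00188 0.00025] yaw std 0.00137 F [-0.5 -0.7 -0.1] w 0.0451 t 2.65
pose [ 0.5827  0.221   0.1302 -1.5581]
6 rows -> [0.5828, 0.2204, 0.019, -1.5601]
[[0.0, 0.027, 0.0, 0.001], [0.0, 0.027, 0.0, 0.0], [0.0006, 0.0262, 0.0001, 0.001], [0.0, 0.01, 0.0, 0.0], [0.0, 0.01, 0.0, 0.0], [0.0, 0.011, 0.0, 0.0]]
```

arm_command:
  deltas:
    - [0.0,0.027,0.0,0.001]
    - [0.0,0.027,0.0,0.0]
    - [0.0006,0.0262,0.0001,0.001]
    - [0.0,0.01,0.0,0.0]
    - [0.0,0.01,0.0,0.0]
    - [0.0,0.011,0.0,0.0]

```text
time: 3.4
tool_pos: [0.584, 0.2191, 0.0207]
tcp_rot: [-1.211, 1.202, -1.204]
wrist_force: [0.8, -0.4, -1.0]
width: 0.531
```

```bash
python3 - <<'E'
from plan import *
from workcell import read_camera
from h import *
for i in range(3):
    state(); c=read_camera("scene")
crop(c,230,130,330,230,6,"pics/s2.png")
E
```

```text
t 3.40 tcp [0.584  0.2191 0.0207] yaw -1.5625 down [ 0.002  0.001 -1.   ] F [ 0.8 -0.4 -1. ] w 0.0454 q [0.32 0.37 1.89 0.   0.88 1.88]
t 3.45 tcp [0.5827 0.2188 0.0188] yaw -1.5623 down [-0.001 -0.    -1.   ] F [ 0.1  0.2 -0.6] w 0.0449 q [ 0.32  0.37  1.89 -0.    0.88  1.88]
t 3.50 tcp [0.5824 0.2188 0.0191] yaw -1.5622 down [-0.001 -0.    -1.   ] F [ 0.3  0.5 -0.7] w 0.0450 q [0.32 0.37 1.89 0.   0.88 1.88]
```

View pics/s2.png

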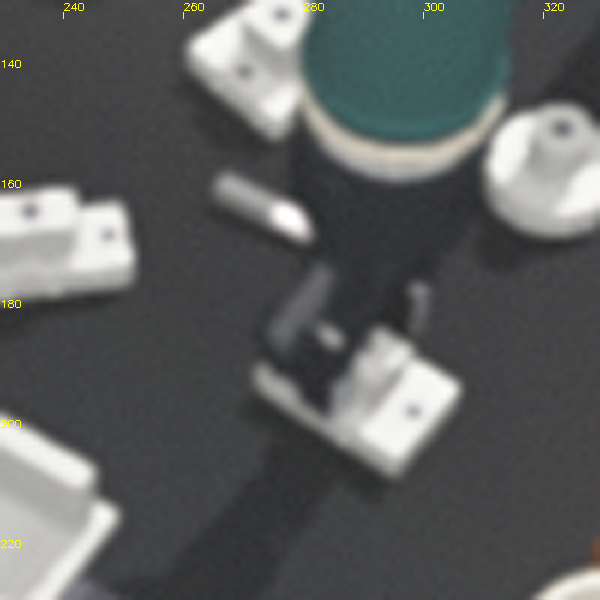

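arm_command:
  deltas:
    - [0,0,0,0]
    - [0,0,0,0]
    - [0,0,0,0]
    - [0,0,0,0]
    - [0,-0.01,0,0]
    - [0,-0.02,0,0]
    - [0,-0.02,0,0]
    - [0,-0.02,0,0]
    - [0,0,0,0]
  fingers: 0.0
  newtons: 60

```text
time: 4.68
tool_pos: [0.5853, 0.2199, 0.0935]
tcp_rot: [-1.208, 1.199, -1.204]
wrist_force: [0.5, -0.8, -2.2]
width: 0.265
```

```bash
python3 - <<'E'
from plan import *
from workcell import read_camera
from h import *
c=get(); c[2]+=.07; json.dump(c,open(F,"w")); print(c)
for i in range(2):
    state(); c=read_camera("scene")
crop(c,230,110,330,210,6,"pics/s3.png")
E
```

```text
[0.5827905401183671, 0.22036084705932865, 0.08898903322447227, -1.5600805848929886]
t 4.67 tcp [0.5853 0.2199 0.0935] yaw -1.5620 down [ 0.006  0.002 -1.   ] F [ 0.5 -0.8 -2.2] w 0.0227 q [0.32 0.28 1.85 0.   1.   1.88]
t 4.72 tcp [0.5842 0.2195 0.0918] yaw -1.5620 down [ 0.003  0.001 -1.   ] F [ 0.2  0.1 -2.1] w 0.0226 q [0.32 0.29 1.85 0.   1.   1.88]
```

View pics/s3.png

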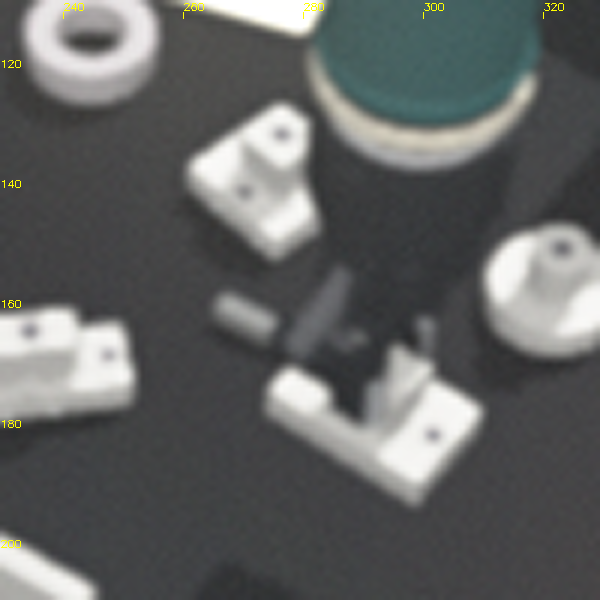

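```bash
python3 - <<'E'
from plan import *
rows([(.579,.02,.089,-1.51),(.579,-.0641,.089,-1.482,.03),(.579,-.0641,.066,-1.482,.012)])
E
```

```text
10 rows -> [0.579, -0.0641, 0.066, -1.4821]
[[0.04, 0.0, -0.001, -0.01], [0.04, 0.0, -0.002, -0.01], [0.04, 0.0, -0.002, -0.01], [0.04, 0.0, -0.002, -0.01], [0.0401, 0.0, -0.0029, -0.01], [0.028, 0.0, -0.002, -0.009], [0.028, 0.0, -0.002, -0.01], [0.0279, 0.0, -0.0019, -0.009], [0.0, 0.012, 0.0, 0.0], [0.0, 0.011, 0.0, 0.0]]
```

arm_command:
  deltas:
    - [0.04,0.0,-0.001,-0.01]
    - [0.04,0.0,-0.002,-0.01]
    - [0.04,0.0,-0.002,-0.01]
    - [0.04,0.0,-0.002,-0.01]
    - [0.0401,0.0,-0.0029,-0.01]
    - [0.028,0.0,-0.002,-0.009]
    - [0.028,0.0,-0.002,-0.01]
    - [0.0279,0.0,-0.0019,-0.009]
    - [0.0,0.012,0.0,0.0]
    - [0.0,0.011,0.0,0.0]
    - [0,0,0,0]
    - [0,0,0,0]

```text
time: 6.28
tool_pos: [0.5785, -0.0644, 0.0666]
tcp_rot: [-1.25, 1.145, -1.144]
wrist_force: [-0.3, -0.3, -2.6]
width: 0.266
```

```bash
python3 - <<'E'
from plan import *
from workcell import read_camera
from h import *
state()
for n in("top","scene"):
    c=read_camera(n); pickle.dump(c,open(n+"2.pkl","wb")); state()
crop(load("scene2.pkl"),140,180,270,310,5,"pics/s4.png")
crop(load("top2.pkl"),270,130,390,250,5,"pics/t4.png")
E
```

```text
t 6.28 tcp [ 0.5785 -0.0644  0.0666] yaw -1.4829 down [-0.001  0.    -1.   ] F [-0.3 -0.3 -2.6] w 0.0227 q [-0.15  0.25  1.95  0.    0.94  1.33]
t 6.33 tcp [ 0.5789 -0.0646  0.067 ] yaw -1.4830 down [ 0.  0. -1.] F [-0.2 -0.7 -1.4] w 0.0228 q [-0.15  0.25  1.95  0.    0.94  1.33]
t 6.38 tcp [ 0.5791 -0.0647  0.0673] yaw -1.4831 down [ 0.001 -0.    -1.   ] F [ 0.1  0.1 -2.3] w 0.0230 q [-0.15  0.25  1.95  0.    0.94  1.33]
```

View pics/s4.png

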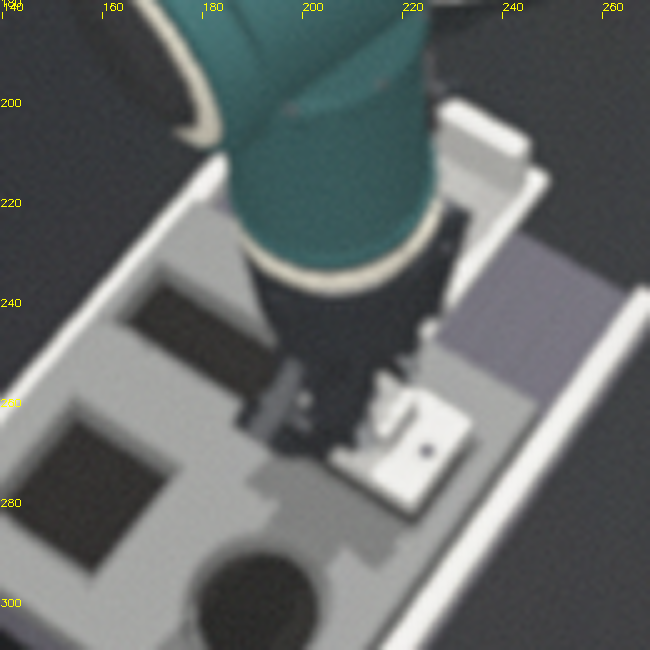

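View pics/t4.png

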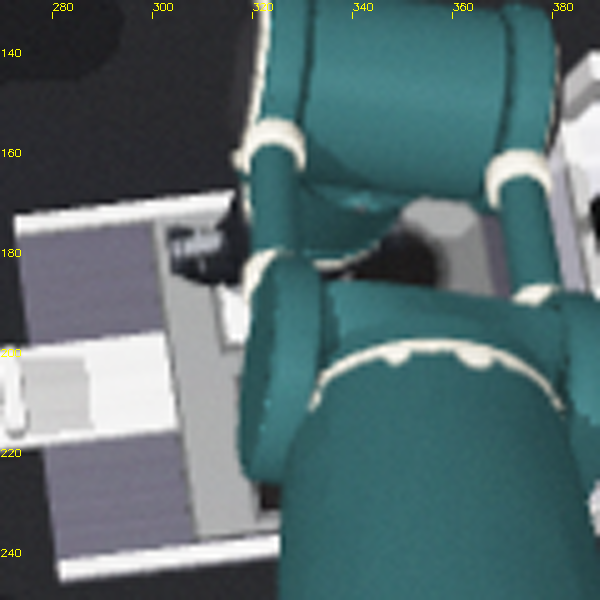

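```bash
cat > ov.py <<'E'
from fit import *
REC={"bar":(-.0484,.0446),"plate":(.0484,.0446),"square":(-.0484,-.0446),"disc":(.0484,-.0446)}
PAL=[.5346,-.1132,.0885]
def recw(n,pal=PAL):
    ca,sa=np.cos(pal[2]),np.sin(pal[2]); return np.array([[ca,-sa],[sa,ca]])@REC[n]+pal[:2]
def hol(n,pal=PAL,z=.036):
    o=outline(n,0)*63/60 if n=="disc" else outline(n,0)+np.sign(outline(n,0))*.0015
    ca,sa=np.cos(pal[2]),np.sin(pal[2]); o=o@np.array([[ca,sa],[-sa,ca]])+recw(n,pal); return np.c_[o,np.full(len(o),z)]
E
python3 - <<'E'
from ov import *
c=load("scene2.pkl")
for n in REC: print(n,recw(n).round(4))
P=polys(c,"plate",[.579,-.0645,.088],.047)
crop(c,190,220,260,300,9,"pics/s5.png",[(P[0],(0,0,255)),(P[1],(0,255,0)),(P[3],(255,200,0)),(proj(c,hol("plate")),(255,0,255))]+[(proj(c,hol(n)),(255,0,255)) for n in REC])
E
```

```text
bar [ 0.4824 -0.0731]
plate [ 0.5789 -0.0645]
square [ 0.4903 -0.1619]
disc [ 0.5868 -0.1533]
```

View pics/s5.png

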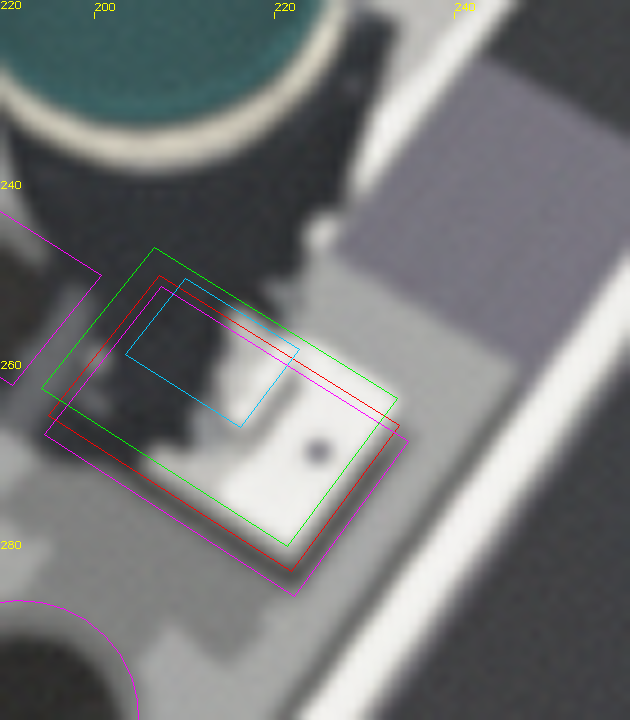

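arm_command:
  deltas:
    - [0,0.005,0,0]
    - [0,0.004,0,0]
    - [0,0.003,0,0]
    - [0,0.002,0,0]
    - [0,0.001,0,0]
    - [0,0,0,0]

```text
time: 7.12
tool_pos: [0.5787, -0.0653, 0.0519]
tcp_rot: [-1.249, 1.145, -1.145]
wrist_force: [-0.2, -0.9, -1.6]
width: 0.268
```

```bash
python3 - <<'E'
from plan import *
state()
E
```

```text
t 7.12 tcp [ 0.5787 -0.0653  0.0519] yaw -1.4840 down [-0.  0. -1.] F [-0.2 -0.9 -1.6] w 0.0229 q [-0.16  0.26  1.96  0.    0.92  1.33]
```

arm_command:
  deltas:
    - [0,0.002,0,0]
    - [0,0.002,0,0]
    - [0,0.002,0,0]
    - [0,0.001,0,0]
    - [0,0.001,0,0]

```text
time: 7.75
tool_pos: [0.5789, -0.0653, 0.0443]
tcp_rot: [-1.249, 1.145, -1.145]
wrist_force: [-1.5, -0.8, 3.8]
width: 0.262
```

arm_command:
  deltas:
    - [0,0.001,0,0]
    - [0,0.001,0,0]
    - [0,0.001,0,0]
    - [0,0.001,0,0]
    - [0,0.001,0,0]
    - [0,0,0,0]

```text
time: 8.5
tool_pos: [0.579, -0.0653, 0.0408]
tcp_rot: [-1.249, 1.145, -1.145]
wrist_force: [-6.1, 0.8, 14.6]
width: 0.266
```

arm_command:
  deltas:
    - [0,0.001,0,0]
    - [0,0.001,0,0]
    - [0,0,0,0]
    - [0,0,0,0]

```text
time: 9.0
tool_pos: [0.5791, -0.0653, 0.0407]
tcp_rot: [-1.249, 1.145, -1.145]
wrist_force: [-10.9, 1.4, 26.9]
width: 0.265
```

arm_command:
  deltas:
    - [0,-0.002,0,0]
    - [0,0,0,0]
    - [0,0,0,0]
    - [0,0,0,0]
    - [0,-0.015,0,0]
    - [0,-0.04,0,0]
    - [0,-0.05,0,0]
    - [0,-0.05,0,0]
  fingers: 0.04

```text
time: 10.0
tool_pos: [0.5787, -0.0652, 0.1964]
tcp_rot: [-1.249, 1.144, -1.145]
wrist_force: [0.4, -0.5, -1.0]
width: 0.466
```

```bash
python3 - <<'E'
from plan import *
c=get(); c[2]=.066-.015-.008-.005-.002+.002+.155; json.dump(c,open(F,"w")); print(c)
rows([(.5,.25,.19,-1.4)])
E
```

```text
[0.5790297420358252, -0.06407044865904708, 0.193, -1.4820805848929888]
8 rows -> [0.5, 0.25, 0.19, -1.4001]
[[-0.04, 0.0, -0.006, -0.01], [-0.04, 0.0, -0.006, -0.01], [-0.04, 0.0, -0.006, -0.01], [-0.04, 0.001, -0.005, -0.01], [-0.04, 0.0, -0.005, -0.011], [-0.04, 0.001, -0.004, -0.01], [-0.041, 0.0, -0.004, -0.011], [-0.0404, 0.001, -0.0035, -0.01]]
```

```bash
python3 - <<'E'
from plan import *
json.dump([.579,-.0641,.193,-1.482],open(F,"w"))
rows([(.4444,.3486,.15,-.168)])
E
```

```text
10 rows -> [0.4444, 0.3485, 0.15, -0.168]
[[-0.042, 0.004, -0.01, -0.131], [-0.043, 0.004, -0.004, -0.131], [-0.043, 0.004, 0.002, -0.132], [-0.043, 0.004, 0.007, -0.131], [-0.042, 0.004, 0.013, -0.132], [-0.04, 0.005, 0.018, -0.131], [-0.037, 0.004, 0.023, -0.132], [-0.033, 0.005, 0.028, -0.131], [-0.029, 0.004, 0.032, -0.132], [-0.0252, 0.005, 0.0351, -0.131]]
```

arm_command:
  deltas:
    - [-0.042,0.004,-0.01,-0.131]
    - [-0.043,0.004,-0.004,-0.131]
    - [-0.043,0.004,0.002,-0.132]
    - [-0.043,0.004,0.007,-0.131]
    - [-0.042,0.004,0.013,-0.132]
    - [-0.04,0.005,0.018,-0.131]
    - [-0.037,0.004,0.023,-0.132]
    - [-0.033,0.005,0.028,-0.131]
    - [-0.029,0.004,0.032,-0.132]
    - [-0.0252,0.005,0.0351,-0.131]
    - [0,0,0,0]
  fingers: 0.048

```text
time: 11.38
tool_pos: [0.444, 0.3501, 0.1517]
tcp_rot: [-1.566, 0.13, -0.131]
wrist_force: [0.1, 0.6, -0.4]
width: 0.563
```

```bash
cat > look.py <<'E'
import sys
from plan import *
from workcell import read_camera
from h import *
k=sys.argv[1]
for n in("top","scene"):
    c=read_camera(n); pickle.dump(c,open(n+k+".pkl","wb")); state()
im=np.hstack([load(n+k+".pkl")["color"][...,::-1] for n in("scene",)])
cv2.imwrite("pics/full%s.png"%k,im)
E
python3 look.py 3; python3 - <<'E'
from ov import *
c=load("scene3.pkl")
P=polys(c,"plate",[.5789,-.0645,.0885],.020)
crop(c,120,190,260,330,5,"pics/s6.png",[(P[1],(0,255,0)),(P[3],(255,200,0))]+[(proj(c,hol(n)),(255,0,255)) for n in REC if n!="plate"])
crop(c,180,100,340,220,4,"pics/s7.png")
E
```

```text
t 11.43 tcp [0.4446 0.3488 0.1517] yaw -0.1681 down [ 0.001  0.    -1.   ] F [-0.5 -0.  -1. ] w 0.0481 q [ 0.62  0.12  1.93 -0.    1.09  0.79]
t 11.47 tcp [0.445  0.3479 0.1517] yaw -0.1695 down [ 0.001 -0.    -1.   ] F [-0.4 -1.   0.2] w 0.0479 q [ 0.62  0.12  1.93 -0.    1.09  0.79]
```

View pics/s6.png

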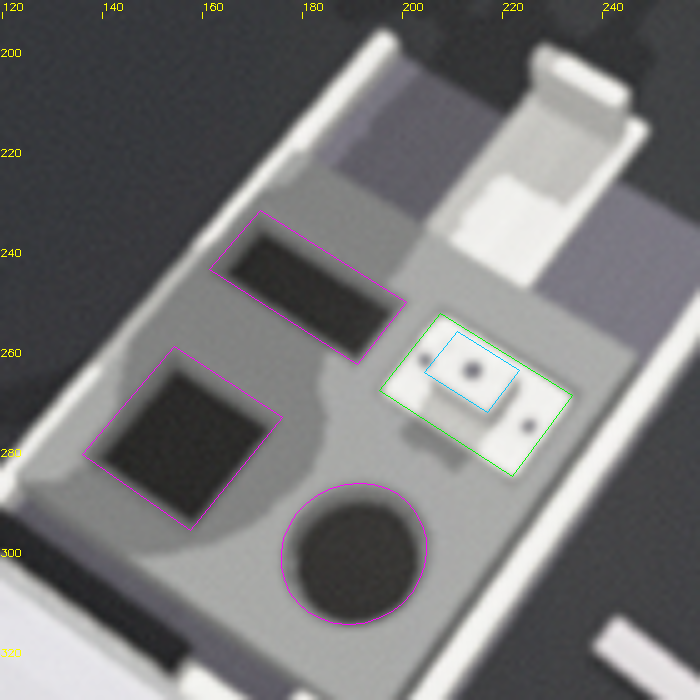

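View pics/s7.png

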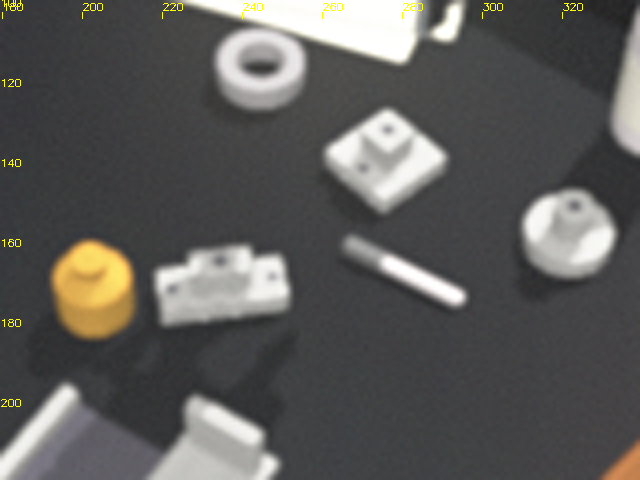

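```bash
python3 - <<'E'
from fit import *
from plan import *
s=load("scene3.pkl")
for n,p in load("parts0.pkl").items():
    if n!="plate":
        (q,f),_=fitpart([s],n,list(p)); print(n,q.round(4),round(f,1))
c=load("scene3.pkl")
for dz in(0,.002,.004,.008):
    from ov import recw
    (q,f),_=fitpart([c],"plate",[*recw("plate"),.0885],.02+dz,lo=165,hi=225); print(dz,q.round(4),f)
json.dump([.4444,.3486,.151,-.168],open(F,"w"))
rows([(.4444,.3486,.05,-.168,.04),(.4444,.3486,.019,-.168,.011)])
E
```

```text
bar [0.4283 0.1877 0.8293] 15.5
square [0.4446 0.3497 1.4191] 18.4
disc [0.5841 0.3736 0.1301] 11.7
0 [ 0.5775 -0.0627  0.0664] 125.39922518273977
0.002 [ 0.5776 -0.0627  0.068 ] 127.06748693204787
0.004 [ 0.5782 -0.0636  0.0937] 129.16306459788916
0.008 [ 0.5798 -0.0644  0.075 ] 134.35959698769324
6 rows -> [0.4444, 0.3486, 0.019, -0.168]
[[0.0, 0.034, 0.0, 0.0], [0.0, 0.034, 0.0, 0.0], [0.0, 0.033, 0.0, 0.0], [0.0, 0.01, 0.0, 0.0], [0.0, 0.01, 0.0, 0.0], [0.0, 0.011, 0.0, 0.0]]
```

arm_command:
  deltas:
    - [0.0,0.034,0.0,0.0]
    - [0.0,0.034,0.0,0.0]
    - [0.0,0.033,0.0,0.0]
    - [0.0,0.01,0.0,0.0]
    - [0.0,0.01,0.0,0.0]
    - [0.0,0.011,0.0,0.0]
    - [0,0,0,0]
    - [0,0,0,0]

```text
time: 12.48
tool_pos: [0.4454, 0.348, 0.0196]
tcp_rot: [-1.566, 0.133, -0.134]
wrist_force: [0.5, 0.1, -0.1]
width: 0.562
```

arm_command:
  deltas:
    - [0,0,0,0]
    - [0,0,0,0]
    - [0,0,0,0]
    - [0,0,0,0]
  fingers: 0.0
  newtons: 60

```text
time: 12.98
tool_pos: [0.4457, 0.3483, 0.0199]
tcp_rot: [-1.565, 0.132, -0.134]
wrist_force: [-0.8, -0.3, 5.9]
width: 0.315
```

```bash
python3 - <<'E'
from plan import *
json.dump([.4450,.3484,.0195,-.168],open(F,"w"))
rows([(.4450,.3484,.095,-.168,.02),(.485,-.08,.095,.06,.05),(.4903,-.1619,.095,.0885,.028),(.4903,-.1619,.068,.0885,.009)])
E
```

```text
20 rows -> [0.4903, -0.1619, 0.068, 0.089]
[[0.0, -0.019, 0.0, 0.0], [0.0, -0.019, 0.0, 0.0], [0.0, -0.019, 0.0, 0.0], [0.0, -0.0185, 0.0, 0.0], [0.012, 0.0, -0.046, -0.025], [0.011, 0.0, -0.046, -0.025], [0.01, 0.0, -0.047, -0.025], [0.009, 0.0, -0.047, -0.026], [0.008, 0.0, -0.047, -0.025], [0.006, 0.0, -0.048, -0.026], [0.005, 0.0, -0.048, -0.025], [0.004, 0.0, -0.047, -0.026], [0.0034, 0.0, -0.0479, -0.025], [0.0, 0.0, -0.027, -0.01], [0.0, 0.0, -0.028, -0.009], [-0.0004, 0.0, -0.0271, -0.01], [0.0, 0.007, 0.0, 0.0], [0.0, 0.007, 0.0, 0.0], [0.0, 0.006, 0.0, 0.0], [0.0, 0.007, 0.0, 0.0]]
```

arm_command:
  deltas:
    - [0.0,-0.019,0.0,0.0]
    - [0.0,-0.019,0.0,0.0]
    - [0.0,-0.019,0.0,0.0]
    - [0.0,-0.0185,0.0,0.0]
    - [0.012,0.0,-0.046,-0.025]
    - [0.011,0.0,-0.046,-0.025]
    - [0.01,0.0,-0.047,-0.025]
    - [0.009,0.0,-0.047,-0.026]
    - [0.008,0.0,-0.047,-0.025]
    - [0.006,0.0,-0.048,-0.026]
    - [0.005,0.0,-0.048,-0.025]
    - [0.004,0.0,-0.047,-0.026]
    - [0.0034,0.0,-0.0479,-0.025]
    - [0.0,0.0,-0.027,-0.01]
    - [0.0,0.0,-0.028,-0.009]
    - [-0.0004,0.0,-0.0271,-0.01]
    - [0.0,0.007,0.0,0.0]
    - [0.0,0.007,0.0,0.0]
    - [0.0,0.006,0.0,0.0]
    - [0.0,0.007,0.0,0.0]

```text
time: 15.48
tool_pos: [0.4891, -0.1619, 0.0669]
tcp_rot: [-1.569, -0.069, 0.069]
wrist_force: [-0.6, 0.3, -1.9]
width: 0.316
```

arm_command:
  deltas:
    - [0,0,0,0]
    - [0,0,0,0]

```text
time: 15.72
tool_pos: [0.4894, -0.1625, 0.0675]
tcp_rot: [-1.57, -0.069, 0.069]
wrist_force: [-0.1, 0.0, -2.3]
width: 0.312
```

```bash
python3 look.py 4; python3 - <<'E'
from ov import *
c=load("scene4.pkl")
P=polys(c,"square",[.4905,-.1619,.0885],.0485)
crop(c,110,220,210,330,6,"pics/s8.png",[(P[0],(0,0,255)),(P[1],(0,255,0)),(P[3],(255,200,0)),(proj(c,hol("square")),(255,0,255))])
E
```

```text
t 15.78 tcp [ 0.4896 -0.1627  0.0677] yaw 0.0873 down [ 0. -0. -1.] F [ 0.3  0.1 -2.7] w 0.0266 q [-0.37  0.13  2.09  0.    0.92 -0.46]
t 15.82 tcp [ 0.4896 -0.1627  0.0678] yaw 0.0872 down [ 0.001 -0.    -1.   ] F [-0.4 -0.8 -2. ] w 0.0269 q [-0.37  0.13  2.09  0.    0.92 -0.46]
```

View pics/s8.png

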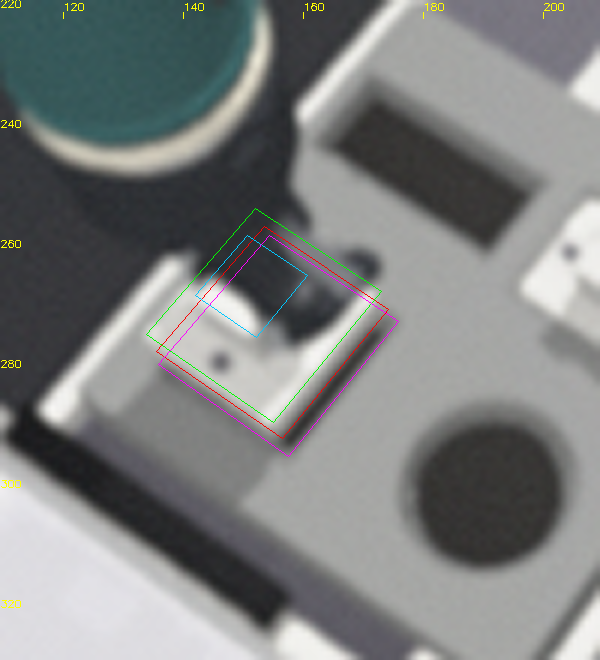

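arm_command:
  deltas:
    - [0.0006,0.004,0.0006,0]
    - [0,0.004,0,0]
    - [0,0.004,0,0]
    - [0,0.003,0,0]
    - [0,0.001,0,0]
    - [0,0,0,0]

```text
time: 16.58
tool_pos: [0.4898, -0.1621, 0.0514]
tcp_rot: [-1.57, -0.068, 0.068]
wrist_force: [-0.1, 0.4, -2.0]
width: 0.311
```

arm_command:
  deltas:
    - [0,0.002,0,0]
    - [0,0.002,0,0]
    - [0,0.002,0,0]
    - [0,0.0015,0,0]
    - [0,0.0015,0,0]
    - [0,0.001,0,0]
    - [0,0.001,0,0]
    - [0,0,0,0]

```text
time: 17.58
tool_pos: [0.49, -0.1622, 0.0404]
tcp_rot: [-1.57, -0.069, 0.068]
wrist_force: [-0.7, 0.2, 3.1]
width: 0.314
```

arm_command:
  deltas:
    - [0,0.001,0,0]
    - [0,0.001,0,0]
    - [0,0.001,0,0]
    - [0,0,0,0]
    - [0,0,0,0]

```text
time: 18.2
tool_pos: [0.4901, -0.1622, 0.0398]
tcp_rot: [-1.57, -0.068, 0.068]
wrist_force: [-7.9, 2.5, 20.2]
width: 0.315
```

```bash
python3 - <<'E'
from plan import *
json.dump([.4903,-.1619,.040,.0885],open(F,"w"))
rows([(.4903,-.1619,.060,.0885,.012),(.4903,-.1619,.19,.0885,.045),(.5841,.3730,.14,-.15,.055)])
E
```

```text
15 rows -> [0.5841, 0.373, 0.14, -0.1495]
[[0.0, -0.01, 0.0, 0.0], [0.0, -0.01, 0.0, 0.0], [0.0, -0.043, 0.0, 0.0], [0.0, -0.044, 0.0, 0.0], [0.0, -0.043, 0.0, 0.0], [0.014, 0.005, 0.052, 0.024], [0.013, 0.005, 0.053, 0.024], [0.012, 0.005, 0.053, 0.024], [0.01, 0.005, 0.053, 0.024], [0.009, 0.005, 0.054, 0.024], [0.008, 0.005, 0.054, 0.024], [0.006, 0.005, 0.054, 0.024], [0.005, 0.005, 0.054, 0.023], [0.004, 0.005, 0.054, 0.024], [0.0022, 0.005, 0.0543, 0.023]]
```

arm_command:
  deltas:
    - [0,-0.002,0,0]
    - [0,0,0,0]
    - [0,0,0,0]
    - [0.0,-0.01,0.0,0.0]
    - [0.0,-0.01,0.0,0.0]
    - [0.0,-0.043,0.0,0.0]
    - [0.0,-0.044,0.0,0.0]
    - [0.0,-0.043,0.0,0.0]
    - [0.014,0.005,0.052,0.024]
    - [0.013,0.005,0.053,0.024]
    - [0.012,0.005,0.053,0.024]
    - [0.01,0.005,0.053,0.024]
    - [0.009,0.005,0.054,0.024]
    - [0.008,0.005,0.054,0.024]
    - [0.006,0.005,0.054,0.024]
    - [0.005,0.005,0.054,0.023]
    - [0.004,0.005,0.054,0.024]
    - [0.0022,0.005,0.0543,0.023]
    - [0,0,0,0]
    - [0,0,0,0]
  fingers: 0.048

```text
time: 20.7
tool_pos: [0.5842, 0.3726, 0.1397]
tcp_rot: [-1.568, 0.118, -0.118]
wrist_force: [-0.1, 0.2, -0.4]
width: 0.563
```

```bash
python3 look.py 5; python3 - <<'E'
from ov import *
s=load("scene5.pkl")
for n,p in load("parts0.pkl").items():
    if n in("bar","disc"):
        (q,f),_=fitpart([s],n,list(p)); print(n,q.round(4),round(f,1))
crop(s,110,190,260,340,4.5,"pics/s9.png",[(polys(s,n,[*recw(n),.0885],.02)[k],(0,255,0)) for n in("plate","square") for k in (1,3)])
crop(s,180,100,340,220,4,"pics/s10.png")
E
```

```text
t 20.75 tcp [0.5843 0.3719 0.1398] yaw -0.1511 down [-0.    -0.001 -1.   ] F [ 0.1 -0.3 -0.4] w 0.0478 q [ 0.53  0.36  1.65 -0.    1.13  0.68]
t 20.80 tcp [0.5844 0.3715 0.1399] yaw -0.1518 down [ 0. -0. -1.] F [0.5 0.4 0.5] w 0.0479 q [ 0.53  0.36  1.65 -0.    1.13  0.68]
bar [0.4278 0.1876 0.8414] 17.1
disc [0.584  0.3736 0.1307] 10.6
```

View pics/s9.png

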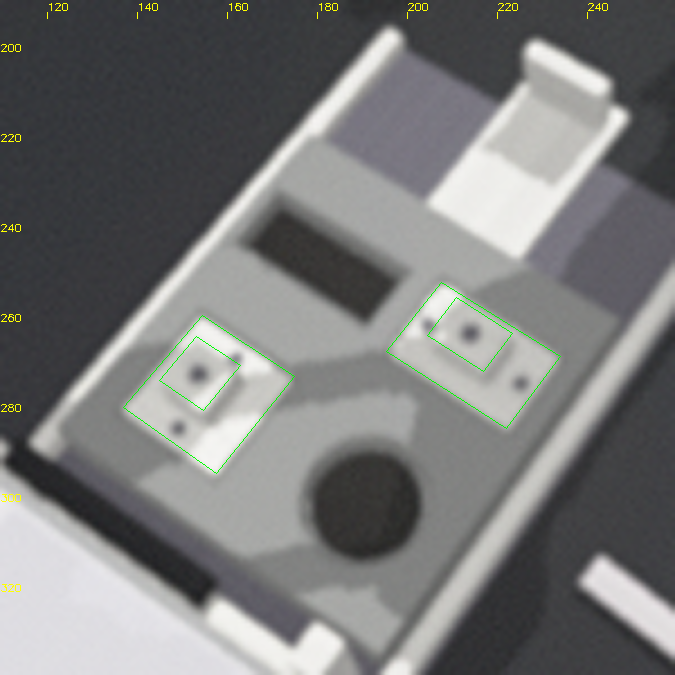

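View pics/s10.png

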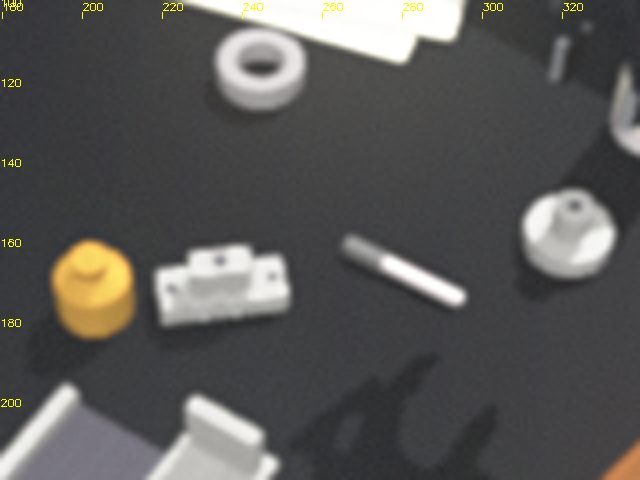

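arm_command:
  deltas:
    - [0,0.035,0.001,0.0]
    - [0.0,0.035,0.0,0.0]
    - [0.0,0.025,0.0,0.0]
    - [0.0,0.013,0.0,0.0]
    - [0.0,0.012,0.0,0.0]
    - [0,0,0,0]
    - [0,0,0,0]

```text
time: 21.68
tool_pos: [0.5853, 0.374, 0.0206]
tcp_rot: [-1.567, 0.117, -0.12]
wrist_force: [-0.4, -0.4, -0.5]
width: 0.556
```

arm_command:
  deltas:
    - [0,0,0,0]
    - [0,0,0,0]
    - [0,0,0,0]
    - [0,0,0,0]
  fingers: 0.0
  newtons: 60

```text
time: 22.18
tool_pos: [0.5854, 0.3743, 0.0209]
tcp_rot: [-1.566, 0.117, -0.12]
wrist_force: [-0.6, -0.6, 5.1]
width: 0.299
```

```bash
python3 - <<'E'
from plan import *
json.dump([.5853,.3742,.0205,-.151],open(F,"w"))
rows([(.5853,.3742,.096,-.151,.02),(.584,-.08,.096,-.10,.05),(.5868,-.1525,.096,-.088,.028),(.5868,-.1525,.069,-.088,.009)])
E
```

```text
21 rows -> [0.5868, -0.1525, 0.069, -0.088]
[[0.0, -0.019, 0.0, 0.0], [0.0, -0.019, 0.0, 0.0], [0.0, -0.019, 0.0, 0.0], [0.0, -0.0185, 0.0, 0.0], [0.007, 0.0, -0.045, -0.005], [0.006, 0.0, -0.045, -0.005], [0.006, 0.0, -0.045, -0.005], [0.006, 0.0, -0.045, -0.005], [0.006, 0.0, -0.045, -0.005], [0.006, 0.0, -0.045, -0.005], [0.005, 0.0, -0.045, -0.005], [0.005, 0.0, -0.045, -0.005], [0.005, 0.0, -0.045, -0.005], [0.0049, 0.0, -0.0456, -0.006], [0.003, 0.0, -0.024, -0.004], [0.003, 0.0, -0.024, -0.004], [0.0037, 0.0, -0.0239, -0.004], [0.0, 0.007, 0.0, 0.0], [0.0, 0.007, 0.0, 0.0], [0.0, 0.006, 0.0, 0.0]]
[[0.0, 0.007, 0.0, 0.0]]
```

arm_command:
  deltas:
    - [0.0,-0.019,0.0,0.0]
    - [0.0,-0.019,0.0,0.0]
    - [0.0,-0.019,0.0,0.0]
    - [0.0,-0.0185,0.0,0.0]
    - [0.007,0.0,-0.045,-0.005]
    - [0.006,0.0,-0.045,-0.005]
    - [0.006,0.0,-0.045,-0.005]
    - [0.006,0.0,-0.045,-0.005]
    - [0.006,0.0,-0.045,-0.005]
    - [0.006,0.0,-0.045,-0.005]
    - [0.005,0.0,-0.045,-0.005]
    - [0.005,0.0,-0.045,-0.005]
    - [0.005,0.0,-0.045,-0.005]
    - [0.0049,0.0,-0.0456,-0.006]
    - [0.003,0.0,-0.024,-0.004]
    - [0.003,0.0,-0.024,-0.004]
    - [0.0037,0.0,-0.0239,-0.004]
    - [0.0,0.007,0.0,0.0]
    - [0.0,0.007,0.0,0.0]
    - [0.0,0.006,0.0,0.0]

```text
time: 24.68
tool_pos: [0.5855, -0.152, 0.0743]
tcp_rot: [-1.569, 0.069, -0.068]
wrist_force: [-0.2, 0.2, -1.9]
width: 0.3
```

arm_command:
  deltas:
    - [0,0.007,0,0]
    - [0,0,0,0]
    - [0,0,0,0]

```text
time: 25.05
tool_pos: [0.5861, -0.1528, 0.068]
tcp_rot: [-1.57, 0.069, -0.069]
wrist_force: [0.9, -0.9, -1.6]
width: 0.303
```

```bash
python3 look.py 6; python3 - <<'E'
from ov import *
c=load("scene6.pkl")
P=polys(c,"disc",[.5868,-.1533,.0885],.0485)
crop(c,150,230,250,340,6,"pics/s11.png",[(P[0],(0,0,255)),(P[1],(0,255,0)),(P[3],(255,200,0)),(proj(c,hol("disc")),(255,0,255))])
E
```

```text
t 25.10 tcp [ 0.5863 -0.1529  0.0682] yaw -0.0877 down [ 0. -0. -1.] F [-0.6  0.1 -2.6] w 0.0261 q [-0.3   0.28  1.9  -0.    0.96 -0.21]
t 25.15 tcp [ 0.5864 -0.153   0.0683] yaw -0.0878 down [ 0.001 -0.    -1.   ] F [-0.7  0.3 -2.3] w 0.0259 q [-0.3   0.28  1.9   0.    0.96 -0.21]
```

View pics/s11.png

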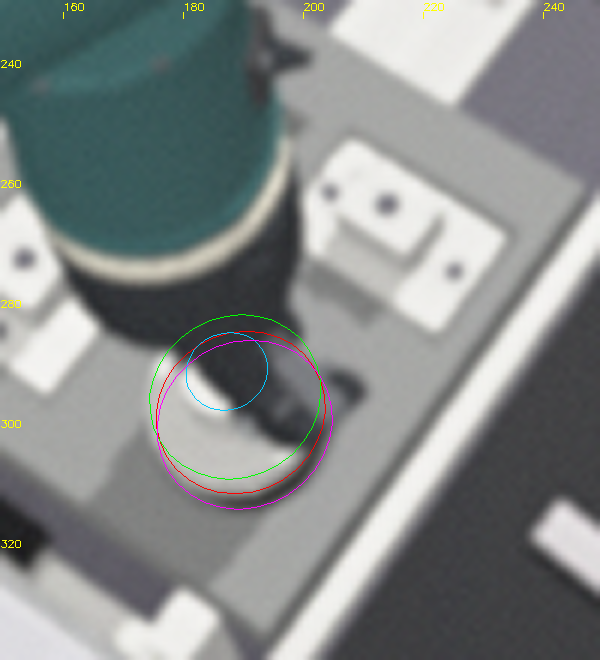

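arm_command:
  deltas:
    - [0.0003,0.004,0,0]
    - [0,0.004,0,0]
    - [0,0.004,0,0]
    - [0,0.003,0,0]
    - [0,0.001,0,0]
    - [0,0,0,0]

```text
time: 25.9
tool_pos: [0.5868, -0.1528, 0.0519]
tcp_rot: [-1.569, 0.068, -0.07]
wrist_force: [2.1, 1.4, -2.0]
width: 0.303
```

arm_command:
  deltas:
    - [0,0.002,0,0]
    - [0,0.002,0,0]
    - [0,0.002,0,0]
    - [0,0.0015,0,0]
    - [0,0.0015,0,0]
    - [0,0.001,0,0]
    - [0,0.001,0,0]
    - [0,0,0,0]

```text
time: 26.9
tool_pos: [0.5868, -0.1528, 0.042]
tcp_rot: [-1.569, 0.068, -0.07]
wrist_force: [0.5, 3.8, 5.5]
width: 0.301
```

arm_command:
  deltas:
    - [0,0.001,0,0]
    - [0,0.001,0,0]
    - [0,0,0,0]
    - [0,0,0,0]

```text
time: 27.4
tool_pos: [0.5869, -0.1528, 0.0408]
tcp_rot: [-1.569, 0.069, -0.07]
wrist_force: [-1.0, 4.8, 11.2]
width: 0.301
```

arm_command:
  deltas:
    - [0,0.001,0,0]
    - [0,0.001,0,0]
    - [0,0,0,0]
    - [0,0,0,0]

```text
time: 27.9
tool_pos: [0.587, -0.1529, 0.0408]
tcp_rot: [-1.569, 0.069, -0.07]
wrist_force: [-6.4, 5.9, 20.5]
width: 0.304
```

```bash
python3 - <<'E'
from plan import *
json.dump([.5868,-.1527,.040,-.088],open(F,"w"))
rows([(.5868,-.1527,.060,-.088,.012),(.5868,-.1527,.18,-.088,.045),(.4273,.1868,.13,-.736,.05)])
E
```

```text
13 rows -> [0.4273, 0.1868, 0.13, -0.736]
[[0.0, -0.01, 0.0, 0.0], [0.0, -0.01, 0.0, 0.0], [0.0, -0.04, 0.0, 0.0], [0.0, -0.04, 0.0, 0.0], [0.0, -0.04, 0.0, 0.0], [-0.024, 0.006, 0.04, 0.081], [-0.027, 0.006, 0.039, 0.081], [-0.03, 0.006, 0.036, 0.081], [-0.032, 0.006, 0.034, 0.081], [-0.035, 0.006, 0.031, 0.081], [-0.038, 0.007, 0.028, 0.081], [-0.04, 0.006, 0.025, 0.081], [-0.0412, 0.007, 0.0212, 0.081]]
```

arm_command:
  deltas:
    - [0,-0.002,0,0]
    - [0,0,0,0]
    - [0,0,0,0]
    - [0.0,-0.01,0.0,0.0]
    - [0.0,-0.01,0.0,0.0]
    - [0.0,-0.04,0.0,0.0]
    - [0.0,-0.04,0.0,0.0]
    - [0.0,-0.04,0.0,0.0]
    - [-0.024,0.006,0.04,0.081]
    - [-0.027,0.006,0.039,0.081]
    - [-0.03,0.006,0.036,0.081]
    - [-0.032,0.006,0.034,0.081]
    - [-0.035,0.006,0.031,0.081]
    - [-0.038,0.007,0.028,0.081]
    - [-0.04,0.006,0.025,0.081]
    - [-0.0412,0.007,0.0212,0.081]
    - [0,0,0,0]
    - [0,0,0,0]
  fingers: 0.045

```text
time: 30.15
tool_pos: [0.4273, 0.1865, 0.1297]
tcp_rot: [-1.493, 0.573, -0.575]
wrist_force: [0.3, -1.5, -0.2]
width: 0.526
```

```bash
python3 look.py 7; python3 - <<'E'
from ov import *
s=load("scene7.pkl")
for n,p in load("parts0.pkl").items():
    if n in("bar",):
        (q,f),_=fitpart([s],n,list(p)); print(n,q.round(4),round(f,1))
crop(s,110,190,260,340,4,"pics/s12.png",[(polys(s,n,[*recw(n),.0885],.02)[k],(0,255,0)) for n in("plate","square","disc") for k in (1,3)])
crop(s,180,100,340,220,4,"pics/s13.png")
E
```

```text
t 30.20 tcp [0.4276 0.1861 0.1297] yaw -0.7357 down [ 0.001  0.    -1.   ] F [0.5 0.6 0.3] w 0.0446 q [ 0.36 -0.05  2.14 -0.    1.04  1.09]
t 30.25 tcp [0.4277 0.1858 0.1297] yaw -0.7367 down [ 0.001  0.    -1.   ] F [ 0.2 -0.6  0. ] w 0.0450 q [ 0.36 -0.05  2.14 -0.    1.04  1.09]
bar [0.4278 0.1876 0.8414] 17.0
```

View pics/s12.png

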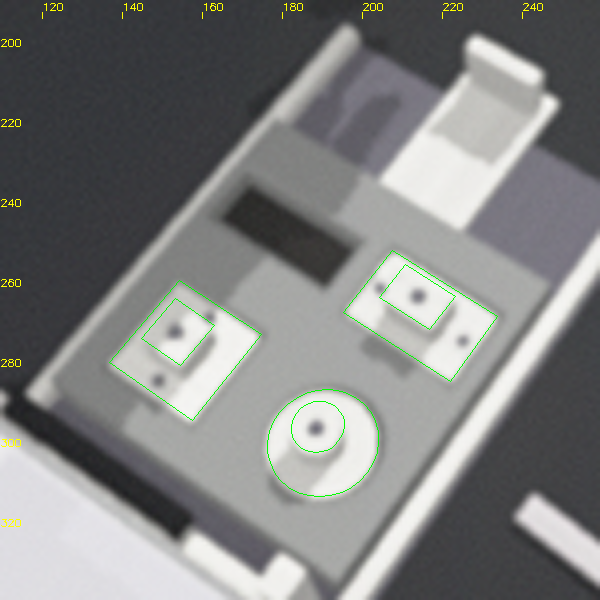

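View pics/s13.png

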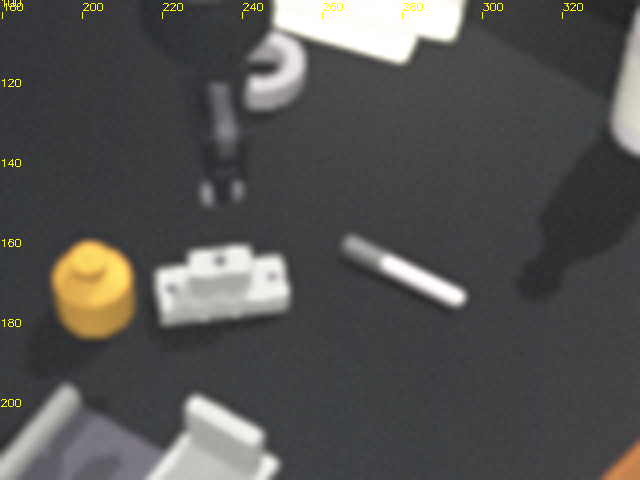

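Three parts are seated and the bar hasn't moved. Next I grip the bar.

arm_command:
  deltas:
    - [-0.0005,0.035,0.0005,0.0]
    - [0.0,0.035,0.0,0.0]
    - [0.0,0.02,0.0,0.0]
    - [0.0,0.01,0.0,0.0]
    - [0.0,0.0105,0.0,0.0]
    - [0,0,0,0]
    - [0,0,0,0]

```text
time: 31.12
tool_pos: [0.4275, 0.1874, 0.0192]
tcp_rot: [-1.492, 0.575, -0.576]
wrist_force: [0.7, -0.3, -0.1]
width: 0.525
```

arm_command:
  deltas:
    - [0,0,0,0]
    - [0,0,0,0]
    - [0,0,0,0]
    - [0,0,0,0]
  fingers: 0.0
  newtons: 60

```text
time: 31.62
tool_pos: [0.4277, 0.1876, 0.0194]
tcp_rot: [-1.492, 0.574, -0.577]
wrist_force: [0.2, -0.7, 5.4]
width: 0.216
```

```bash
python3 - <<'E'
from plan import *
state()
json.dump([.4275,.1868,.0195,-.736],open(F,"w"))
rows([(.4275,.1868,.100,-.736,.021),(.46,.02,.100,-1.3,.035),(.4824,-.0731,.100,-1.482,.024),(.4824,-.0731,.068,-1.482,.008)])
E
```

```text
t 31.62 tcp [0.4277 0.1876 0.0194] yaw -0.7359 down [ 0.002  0.001 -1.   ] F [ 0.2 -0.7  5.4] w 0.0185 q [0.36 0.11 2.22 0.   0.8  1.1 ]
18 rows -> [0.4824, -0.0731, 0.068, -1.482]
[[0.0, -0.02, 0.0, 0.0], [0.0, -0.02, 0.0, 0.0], [0.0, -0.02, 0.0, 0.0], [0.0, -0.0205, 0.0, 0.0], [0.027, 0.0, -0.02, 0.113], [0.029, 0.0, -0.017, 0.113], [0.031, 0.0, -0.014, 0.113], [0.033, 0.0, -0.01, 0.113], [0.0336, 0.0, -0.0067, 0.112], [0.024, 0.0, -0.001, 0.045], [0.024, 0.0, 0.0, 0.046], [0.024, 0.0, 0.002, 0.045], [0.0235, 0.0, 0.0022, 0.046], [0.0, 0.006, 0.0, 0.0], [0.0, 0.006, 0.0, 0.0], [0.0, 0.007, 0.0, 0.0], [0.0, 0.006, 0.0, 0.0], [0.0, 0.007, 0.0, 0.0]]
```

arm_command:
  deltas:
    - [0.0,-0.02,0.0,0.0]
    - [0.0,-0.02,0.0,0.0]
    - [0.0,-0.02,0.0,0.0]
    - [0.0,-0.0205,0.0,0.0]
    - [0.027,0.0,-0.02,0.113]
    - [0.029,0.0,-0.017,0.113]
    - [0.031,0.0,-0.014,0.113]
    - [0.033,0.0,-0.01,0.113]
    - [0.0336,0.0,-0.0067,0.112]
    - [0.024,0.0,-0.001,0.045]
    - [0.024,0.0,0.0,0.046]
    - [0.024,0.0,0.002,0.045]
    - [0.0235,0.0,0.0022,0.046]
    - [0.0,0.006,0.0,0.0]
    - [0.0,0.006,0.0,0.0]
    - [0.0,0.007,0.0,0.0]
    - [0.0,0.006,0.0,0.0]
    - [0.0,0.007,0.0,0.0]
    - [0,0,0,0]
    - [0,0,0,0]

```text
time: 34.12
tool_pos: [0.4818, -0.0727, 0.0671]
tcp_rot: [-1.25, 1.143, -1.144]
wrist_force: [0.2, 0.4, -2.9]
width: 0.219
```

```bash
python3 look.py 8; python3 - <<'E'
from ov import *
c=load("scene8.pkl")
P=polys(c,"bar",[.4824,-.0731,.0885],.0485)
crop(c,130,200,240,300,6,"pics/s14.png",[(P[0],(0,0,255)),(P[1],(0,255,0)),(P[3],(255,200,0)),(proj(c,hol("bar")),(255,0,255))])
E
```

```text
t 34.17 tcp [ 0.482  -0.0728  0.0672] yaw -1.4820 down [ 0. -0. -1.] F [-0.5 -0.2 -1.7] w 0.0189 q [-0.2   0.08  2.15  0.    0.91  1.28]
t 34.23 tcp [ 0.4821 -0.0728  0.0673] yaw -1.4820 down [ 0.001 -0.    -1.   ] F [ 0.3 -0.7 -1.9] w 0.0188 q [-0.2   0.08  2.15 -0.    0.91  1.28]
```

View pics/s14.png

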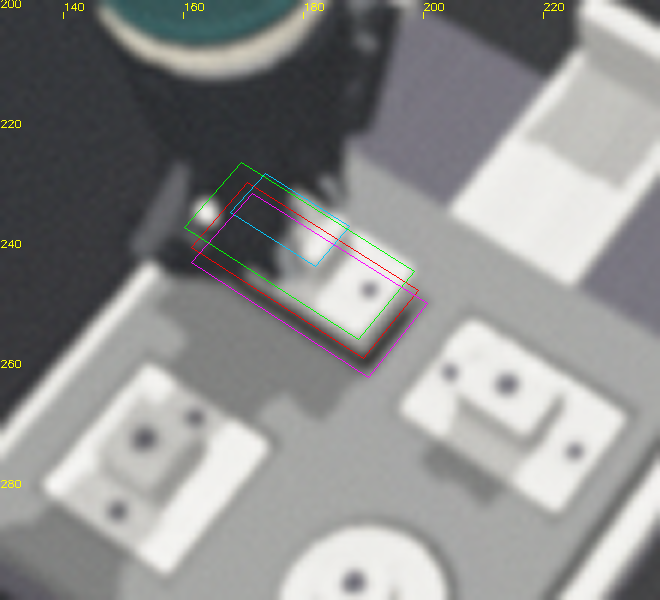

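arm_command:
  deltas:
    - [0,0.004,0.0006,0]
    - [0,0.004,0,0]
    - [0,0.004,0,0]
    - [0,0.003,0,0]
    - [0,0.001,0,0]
    - [0,0,0,0]

```text
time: 34.98
tool_pos: [0.4822, -0.0728, 0.0509]
tcp_rot: [-1.25, 1.143, -1.144]
wrist_force: [-0.1, -1.3, -2.0]
width: 0.216
```

arm_command:
  deltas:
    - [0,0.002,0,0]
    - [0,0.002,0,0]
    - [0,0.002,0,0]
    - [0,0.0015,0,0]
    - [0,0.0015,0,0]
    - [0,0.001,0,0]
    - [0,0.001,0,0]
    - [0,0.001,0,0]
    - [0,0,0,0]
    - [0,0,0,0]

```text
time: 36.22
tool_pos: [0.4826, -0.0728, 0.0395]
tcp_rot: [-1.25, 1.143, -1.144]
wrist_force: [-1.9, -1.0, 4.8]
width: 0.218
```

arm_command:
  deltas:
    - [0,0.001,0,0]
    - [0,0.001,0,0]
    - [0,0.001,0,0]
    - [0,0,0,0]
    - [0,0,0,0]

```text
time: 36.85
tool_pos: [0.4828, -0.0728, 0.0392]
tcp_rot: [-1.25, 1.143, -1.144]
wrist_force: [-11.0, 0.6, 27.4]
width: 0.216
```

arm_command:
  deltas:
    - [0,-0.002,0,0]
    - [0,0,0,0]
    - [0,0,0,0]
    - [0,-0.01,0,0]
    - [0,-0.015,0,0]
    - [0,-0.021,0,0]
  fingers: 0.04

```text
time: 37.6
tool_pos: [0.4822, -0.0726, 0.0849]
tcp_rot: [-1.25, 1.144, -1.143]
wrist_force: [0.2, -0.3, -0.1]
width: 0.471
```

arm_command:
  deltas:
    - [0,0,0,0]
    - [0,0,0,0]
    - [0,0,0,0]
    - [0,0.01,0,0]
    - [0,0.008,0,0]
    - [0,0.004,0,0]
    - [0,0,0,0]
  fingers: 0.0

```text
time: 38.48
tool_pos: [0.4817, -0.0725, 0.0612]
tcp_rot: [-1.251, 1.145, -1.143]
wrist_force: [-1.2, 0.5, -0.1]
width: 0.002
```

arm_command:
  deltas:
    - [0,0.001,0,0]
    - [0,0.001,0,0]
    - [0,0.001,0,0]
    - [0,0.001,0,0]
    - [0,0,0,0]
    - [0,0,0,0]

```text
time: 39.22
tool_pos: [0.4828, -0.0728, 0.0599]
tcp_rot: [-1.25, 1.143, -1.144]
wrist_force: [-4.5, 1.4, 12.0]
width: 0.004
```

```bash
python3 - <<'E'
from plan import *
state()
json.dump([.4825,-.0731,.0590,-1.482],open(F,"w"))
rows([(.4825,-.0731,.079,-1.482,.02),(.579,-.0645,.079,-1.482,.035),(.579,-.0645,.063,-1.482,.008)])
E
```

```text
t 39.23 tcp [ 0.4828 -0.0728  0.0599] yaw -1.4819 down [ 0.001 -0.    -1.   ] F [-4.5  1.4 12. ] w 0.0003 q [-0.2   0.09  2.15 -0.    0.9   1.28]
7 rows -> [0.579, -0.0645, 0.063, -1.482]
[[0.0, -0.02, 0.0, 0.0], [0.0, 0.0, 0.032, 0.0], [0.0, 0.0, 0.032, 0.0], [0.0, 0.0, 0.0329, 0.0], [0.0, 0.005, 0.0, 0.0], [0.0, 0.006, 0.0, 0.0], [0.0, 0.005, 0.0, 0.0]]
```

arm_command:
  deltas:
    - [0.0,-0.02,0.0,0.0]
    - [0.0,0.0,0.032,0.0]
    - [0.0,0.0,0.032,0.0]
    - [0.0,0.0,0.0329,0.0]
    - [0.0,0.005,0.0,0.0]
    - [0.0,0.006,0.0,0.0]
    - [0.0,0.005,0.0,0.0]
    - [0,0.001,0,0]
    - [0,0.001,0,0]
    - [0,0.001,0,0]
    - [0,0.001,0,0]
    - [0,0.001,0,0]
    - [0,0,0,0]

```text
time: 40.85
tool_pos: [0.5787, -0.0642, 0.0599]
tcp_rot: [-1.25, 1.144, -1.143]
wrist_force: [-7.2, -0.0, 17.7]
width: -0.002
```

```bash
python3 - <<'E'
from plan import *
json.dump([.579,-.0645,.058,-1.482],open(F,"w"))
rows([(.579,-.0645,.079,-1.482,.021),(.5868,-.153,.079,-1.482,.035),(.5868,-.153,.063,-1.482,.008),(.5868,-.153,.058,-1.482,.001)])
rows([(.5868,-.153,.079,-1.482,.021),(.4903,-.162,.079,-1.482,.035),(.4903,-.162,.063,-1.482,.008),(.4903,-.162,.058,-1.482,.001)])
E
```

```text
13 rows -> [0.5868, -0.153, 0.058, -1.482]
[[0.0, -0.021, 0.0, 0.0], [0.03, 0.0, 0.0, 0.0], [0.029, 0.0, 0.0, 0.0], [0.0298, 0.0, -0.0001, 0.0], [0.0, 0.005, 0.0, 0.0], [0.0, 0.006, 0.0, 0.0], [0.0, 0.005, 0.0, 0.0], [0.0, 0.001, 0.0, 0.0], [0.0, 0.001, 0.0, 0.0], [0.0, 0.001, 0.0, 0.0], [0.0, 0.001, 0.0, 0.0], [0.0, 0.0, 0.0, 0.0], [0.0, 0.001, 0.0, 0.0]]
14 rows -> [0.4903, -0.162, 0.058, -1.482]
[[0.0, -0.01, 0.0, 0.0], [0.0, -0.011, 0.0, 0.0], [0.0, 0.0, -0.032, 0.0], [0.0, 0.0, -0.032, 0.0], [0.0004, 0.0, -0.0329, 0.0], [0.0, 0.005, 0.0, 0.0], [0.0, 0.006, 0.0, 0.0], [0.0, 0.005, 0.0, 0.0], [0.0, 0.001, 0.0, 0.0], [0.0, 0.001, 0.0, 0.0], [0.0, 0.001, 0.0, 0.0], [0.0, 0.001, 0.0, 0.0], [0.0, 0.0, 0.0, 0.0], [0.0, 0.001, 0.0, 0.0]]
```

arm_command:
  deltas:
    - [0.0,-0.021,0.0,0.0]
    - [0.03,0.0,0.0,0.0]
    - [0.029,0.0,0.0,0.0]
    - [0.0298,0.0,-0.0001,0.0]
    - [0.0,0.005,0.0,0.0]
    - [0.0,0.006,0.0,0.0]
    - [0.0,0.005,0.0,0.0]
    - [0.0,0.001,0.0,0.0]
    - [0.0,0.001,0.0,0.0]
    - [0.0,0.001,0.0,0.0]
    - [0.0,0.001,0.0,0.0]
    - [0.0,0.0,0.0,0.0]
    - [0.0,0.001,0.0,0.0]

```text
time: 42.48
tool_pos: [0.5866, -0.1518, 0.0599]
tcp_rot: [-1.25, 1.144, -1.143]
wrist_force: [-9.7, 4.3, 21.4]
width: 0.002
```

arm_command:
  deltas:
    - [0.0,-0.01,0.0,0.0]
    - [0.0,-0.011,0.0,0.0]
    - [0.0,0.0,-0.032,0.0]
    - [0.0,0.0,-0.032,0.0]
    - [0.0004,0.0,-0.0329,0.0]
    - [0.0,0.005,0.0,0.0]
    - [0.0,0.006,0.0,0.0]
    - [0.0,0.005,0.0,0.0]
    - [0.0,0.001,0.0,0.0]
    - [0.0,0.001,0.0,0.0]
    - [0.0,0.001,0.0,0.0]
    - [0.0,0.001,0.0,0.0]
    - [0.0,0.0,0.0,0.0]
    - [0.0,0.001,0.0,0.0]

```text
time: 44.22
tool_pos: [0.4909, -0.1616, 0.0598]
tcp_rot: [-1.25, 1.143, -1.144]
wrist_force: [-8.5, 3.7, 23.0]
width: -0.003
```

```bash
python3 - <<'E'
from ov import *
t=load("top0.pkl");s=load("scene0.pkl")
crop(t,370,130,430,240,7,"pics/tb.png"); crop(s,80,260,180,350,7,"pics/sb.png")
T=[[260+x/3.6-.5,130+y/3.6-.5] for x,y in[(462,140),(483,138),(505,278),(484,281)]]
w=ray(t,T,.138);print(w.round(4)[:,:2],w.mean(0))
S=[[60+x/3-.5,190+y/3-.5] for x,y in[(152,305),(166,290),(298,390),(285,405)]]
w=ray(s,S,.135);print(w.round(4)[:,:2],w.mean(0))
E
```

```text
[[ 0.6046 -0.2412]
 [ 0.6058 -0.2578]
 [ 0.4949 -0.2647]
 [ 0.4929 -0.2484]] [ 0.54955633 -0.2530392   0.138     ]
[[ 0.4859 -0.2567]
 [ 0.4853 -0.244 ]
 [ 0.5994 -0.2363]
 [ 0.5998 -0.248 ]] [ 0.54260588 -0.24627019  0.135     ]
```

View pics/tb.png

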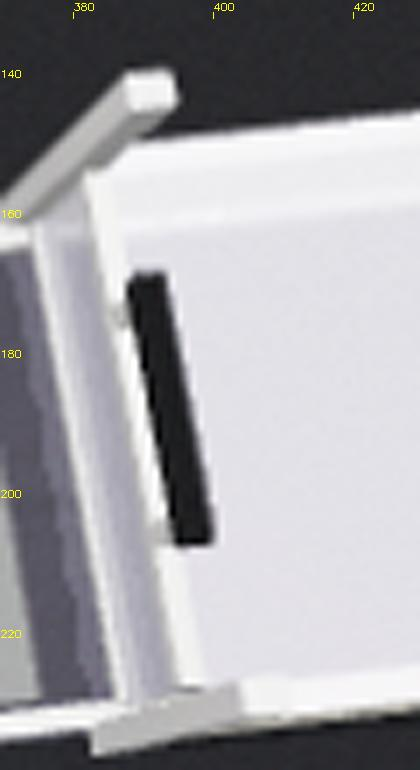

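View pics/sb.png

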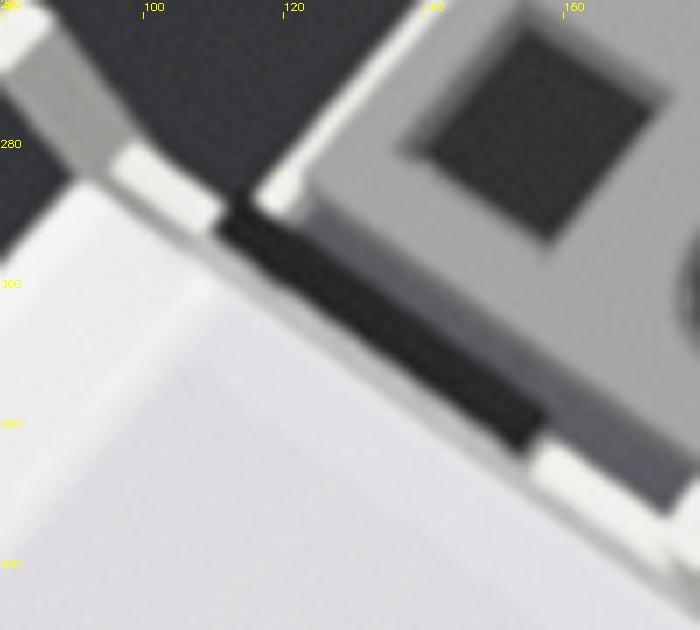

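```bash
cat > bar.py <<'E'
from fit import *
def hull(c,p,dz=0):
    x,y=.055,.007; o=np.array([[x,y],[-x,y],[-x,-y],[x,-y]]); ca,sa=np.cos(p[2]),np.sin(p[2]); o=o@np.array([[ca,sa],[-sa,ca]])+p[:2]
    q=np.r_[np.c_[o,np.full(4,.126+dz)],np.c_[o,np.full(4,.138+dz)]]
    return cv2.convexHull(proj(c,q).astype(np.float32)).reshape(-1,2)
def fitbar(cams,p0,dz=0):
    S=8; O=[]
    for c in cams:
        u,v=proj(c,[[p0[0],p0[1],.132]])[0].astype(int); b=(u-40,v-40)
        g=c["color"][b[1]:b[1]+80,b[0]:b[0]+80].astype(float).mean(2); O.append((c,b,np.clip((110-g)/70,0,1)))
    def rn(c,b,p):
        q=(hull(c,p,dz)-b+.5)*S-.5; m=np.zeros((640,640),np.uint8); cv2.fillPoly(m,[np.round(q*16).astype(np.int32)],255,shift=4); return cv2.resize(m,(80,80),interpolation=cv2.INTER_AREA)/255.
    W=[cv2.dilate((rn(c,b,p0)>.1).astype(np.uint8),np.ones((7,7))) for c,b,_ in O]
    def run(idx):
        f=lambda x:sum((((cv2.GaussianBlur(rn(O[i][0],O[i][1],x*[.001,.001,.02]),(0,0),.6)-O[i][2])**2)*W[i]).sum() for i in idx)
        x=np.array(p0)/[.001,.001,.02]
        for st in(5,2): r=minimize(f,x,method="Nelder-Mead",options=dict(initial_simplex=np.vstack([x]+[x+st*e for e in np.eye(3)]),xatol=.02,fatol=1e-3));x=r.x
        return (x*[.001,.001,.02]).round(4),round(r.fun,1)
    return [run(i) for i in([0],[1],[0,1])] if len(cams)>1 else run([0])
E
python3 - <<'E'
from bar import *
t=load("top0.pkl");s=load("scene0.pkl")
r=fitbar([t,s],[.546,-.249,.085]);print(r);p=r[2][0]
crop(t,370,130,430,240,7,"pics/tb.png",[(hull(t,p),(0,0,255))]); crop(s,80,260,180,350,7,"pics/sb.png",[(hull(s,p),(0,0,255))])
E
```

```text
[(array([ 0.5486, -0.2547,  0.0905]), np.float64(28.4)), (array([ 0.5408, -0.2463,  0.0995]), np.float64(40.9)), (array([ 0.5435, -0.2473,  0.0952]), np.float64(248.0))]
```

View pics/sb.png

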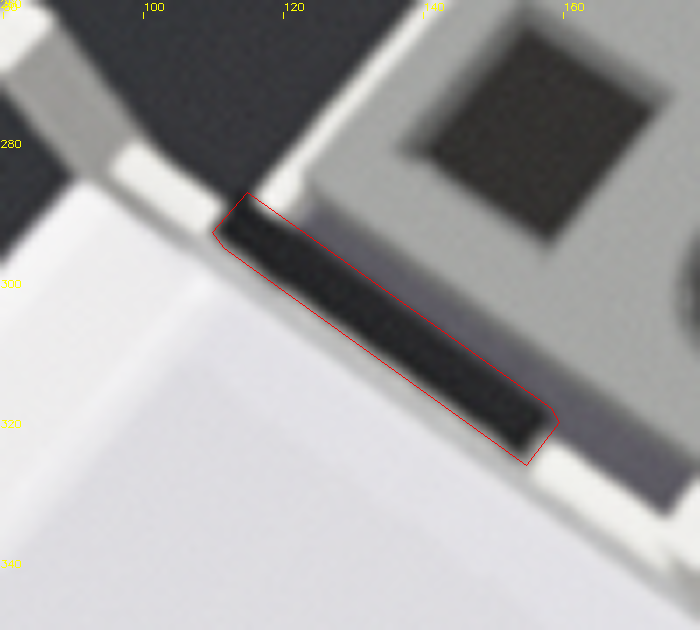

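View pics/tb.png

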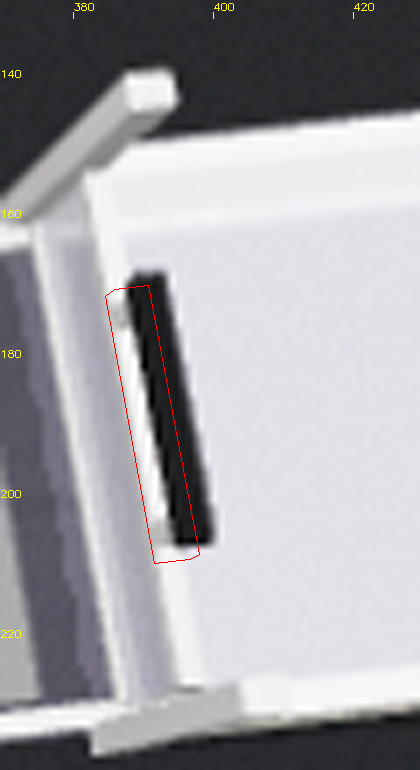

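```bash
python3 - <<'E'
from bar import *
t=load("top0.pkl");s=load("scene0.pkl")
for dz in np.arange(0,.04,.004):
    r=fitbar([t,s],[.546,-.249,.085],dz);print(dz.round(3),r)
E
```

```text
0.0 [(array([ 0.5486, -0.2547,  0.0905]), np.float64(28.4)), (array([ 0.5408, -0.2463,  0.0995]), np.float64(40.9)), (array([ 0.5435, -0.2473,  0.0952]), np.float64(248.0))]
0.004 [(array([ 0.5473, -0.2529,  0.1009]), np.float64(29.5)), (array([ 0.5422, -0.2464,  0.1023]), np.float64(43.8)), (array([ 0.544 , -0.248 ,  0.0931]), np.float64(192.8))]
0.008 [(array([ 0.5475, -0.2519,  0.0843]), np.float64(31.1)), (array([ 0.5436, -0.2468,  0.0953]), np.float64(49.4)), (array([ 0.545 , -0.2483,  0.1002]), np.float64(147.8))]
0.012 [(array([ 0.5472, -0.2504,  0.0946]), np.float64(32.1)), (array([ 0.5454, -0.247 ,  0.0929]), np.float64(57.3)), (array([ 0.5459, -0.2479,  0.0836]), np.float64(114.4))]
0.016 [(array([ 0.5445, -0.2489,  0.0895]), np.float64(33.1)), (array([ 0.5463, -0.2474,  0.0855]), np.float64(64.3)), (array([ 0.5459, -0.2479,  0.093 ]), np.float64(101.9))]
0.02 [(array([ 0.5453, -0.2473,  0.1077]), np.float64(34.4)), (array([ 0.5479, -0.2476,  0.0921]), np.float64(67.6)), (array([ 0.546 , -0.2478,  0.0948]), np.float64(106.0))]
0.024 [(array([ 0.5441, -0.2454,  0.0968]), np.float64(36.9)), (array([ 0.5492, -0.2482,  0.094 ]), np.float64(76.5)), (array([ 0.5473, -0.2478,  0.0881]), np.float64(133.1))]
0.028 [(array([ 0.5434, -0.2444,  0.0969]), np.float64(38.3)), (array([ 0.5505, -0.2485,  0.0899]), np.float64(86.4)), (array([ 0.5464, -0.2475,  0.0723]), np.float64(181.4))]
0.032 [(array([ 0.5404, -0.243 ,  0.0862]), np.float64(40.4)), (array([ 0.5517, -0.2489,  0.0893]), np.float64(94.7)), (array([ 0.5487, -0.2478,  0.067 ]), np.float64(237.8))]
0.036 [(array([ 0.541 , -0.2421,  0.0887]), np.float64(40.1)), (array([ 0.5547, -0.2494,  0.0881]), np.float64(104.8)), (array([ 0.549 , -0.2474,  0.0474]), np.float64(302.3))]
```

```bash
python3 - <<'E'
from plan import *
json.dump([.4903,-.162,.058,-1.482],open(F,"w"))
rows([(.4903,-.162,.19,-1.482,.045),(.546,-.248,.19,-1.480,.035)])
E
```

```text
6 rows -> [0.546, -0.2479, 0.19, -1.48]
[[0.0, -0.044, 0.0, 0.0], [0.0, -0.044, 0.0, 0.0], [0.0, -0.044, 0.0, 0.0], [0.03, 0.0, 0.016, -0.001], [0.03, 0.0, 0.016, -0.001], [0.0306, 0.0, 0.0158, 0.0]]
```

arm_command:
  deltas:
    - [0.0,-0.044,0.0,0.0]
    - [0.0,-0.044,0.0,0.0]
    - [0.0,-0.044,0.0,0.0]
    - [0.03,0.0,0.016,-0.001]
    - [0.03,0.0,0.016,-0.001]
    - [0.0306,0.0,0.0158,0.0]
    - [0,0,0,0]
    - [0,0,0,0]
  fingers: 0.05

```text
time: 45.22
tool_pos: [0.5454, -0.2471, 0.1886]
tcp_rot: [-1.251, 1.143, -1.141]
wrist_force: [0.3, -0.3, 0.3]
width: 0.585
```

```bash
python3 look.py 9; python3 - <<'E'
from h import *
crop(load("scene9.pkl"),60,220,220,384,4,"pics/s15.png")
crop(load("top9.pkl"),300,130,480,250,4,"pics/t15.png")
E
```

```text
t 45.27 tcp [ 0.5453 -0.2468  0.1886] yaw -1.4798 down [-0.001  0.001 -1.   ] F [ 0.  -0.3 -0.6] w 0.0502 q [-0.47  0.15  1.82  0.    1.17  1.01]
t 45.33 tcp [ 0.5453 -0.2466  0.1887] yaw -1.4795 down [-0.001  0.001 -1.   ] F [ 0.3  0.5 -0. ] w 0.0500 q [-0.47  0.15  1.82  0.    1.17  1.01]
```

View pics/s15.png

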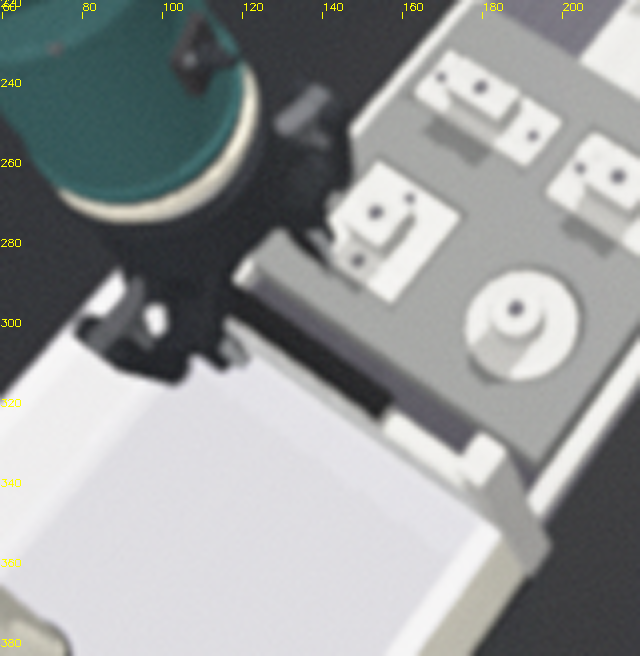

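View pics/t15.png

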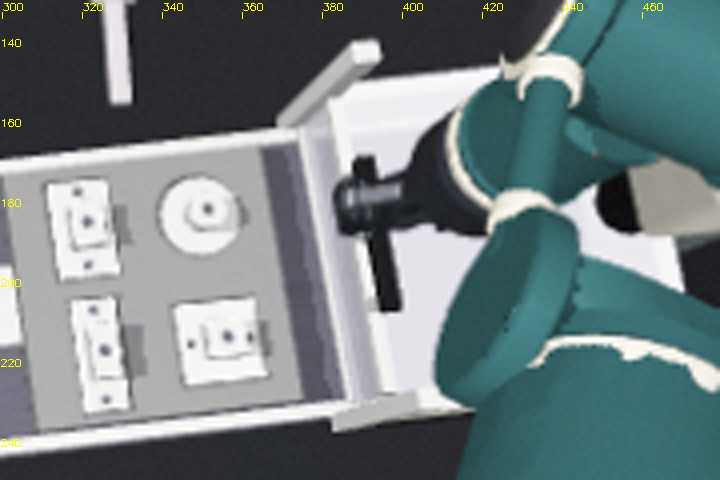

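arm_command:
  deltas:
    - [0.0012,0.015,0,0]
    - [0,0.015,0,0]
    - [0,0.012,0,0]
    - [0,0.01,0,0]
    - [0,0.006,0,0]
    - [0,0.003,0,0]
    - [0,0,0,0]
    - [0,0,0,0]

```text
time: 46.32
tool_pos: [0.5463, -0.2489, 0.1285]
tcp_rot: [-1.25, 1.141, -1.143]
wrist_force: [0.2, -1.1, 0.4]
width: 0.586
```

```bash
python3 look.py 10; python3 - <<'E'
from h import *
crop(load("scene10.pkl"),60,220,180,340,6,"pics/s16.png")
E
```

```text
t 46.38 tcp [ 0.5463 -0.2489  0.1286] yaw -1.4800 down [ 0.001 -0.    -1.   ] F [-0.5  0.6  0.1] w 0.0500 q [-0.47  0.21  1.87  0.    1.06  1.01]
t 46.42 tcp [ 0.5463 -0.2488  0.1285] yaw -1.4800 down [ 0.001 -0.    -1.   ] F [ 1.2 -0.6  0.2] w 0.0499 q [-0.47  0.21  1.87  0.    1.06  1.01]
```

View pics/s16.png

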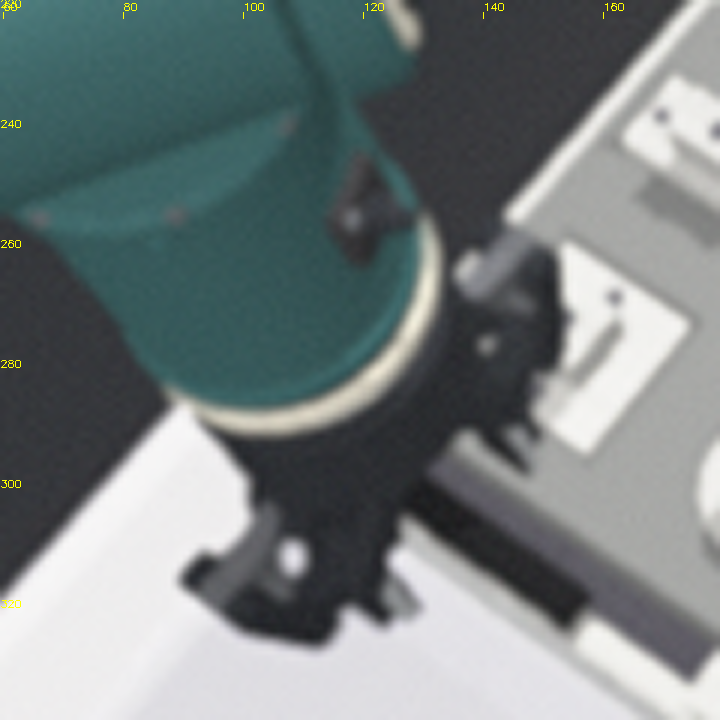

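Fingers straddle the bar with no contact force. I close on it now.

arm_command:
  deltas:
    - [0,0,0,0]
    - [0,0,0,0]
    - [0,0,0,0]
    - [0,0,0,0]
    - [0,0,0,0]
  fingers: 0.0
  newtons: 60

```text
time: 47.05
tool_pos: [0.5461, -0.2499, 0.1283]
tcp_rot: [-1.252, 1.14, -1.144]
wrist_force: [-0.5, -5.1, -0.0]
width: 0.148
```

arm_command:
  deltas:
    - [0.0007,-0.004,0,0]
    - [0,-0.008,0,0]
    - [0,-0.01,0,0]
    - [0,-0.01,0,0]
    - [0,-0.01,0,0]
    - [0,-0.01,0,0]
    - [0,-0.008,0,0]
    - [0,-0.004,0,0]
    - [0,0,0,0]

```text
time: 48.18
tool_pos: [0.5461, -0.2499, 0.1914]
tcp_rot: [-1.251, 1.142, -1.143]
wrist_force: [1.9, -5.1, -4.2]
width: 0.15
```

arm_command:
  deltas:
    - [0,-0.003,0,0]
    - [0,-0.003,0,0]
    - [0,-0.002,0,0]
    - [0,-0.001,0,0]
    - [0,0,0,0]

```text
time: 48.8
tool_pos: [0.5461, -0.2499, 0.1999]
tcp_rot: [-1.251, 1.142, -1.143]
wrist_force: [2.5, -5.2, -5.4]
width: 0.151
```

```bash
python3 look.py 11; python3 - <<'E'
from h import *
crop(load("scene11.pkl"),60,200,220,384,3.2,"pics/s17.png")
crop(load("top11.pkl"),300,130,480,250,4,"pics/t17.png")
E
```

```text
t 48.85 tcp [ 0.5461 -0.2499  0.1999] yaw -1.4800 down [ 0.    -0.001 -1.   ] F [ 3.3 -5.8 -6.4] w 0.0131 q [-0.47  0.15  1.8  -0.    1.19  1.01]
t 48.90 tcp [ 0.5461 -0.2499  0.1999] yaw -1.4800 down [-0.    -0.001 -1.   ] F [ 4.4 -5.7 -5.9] w 0.0127 q [-0.47  0.15  1.8  -0.    1.19  1.01]
```

View pics/s17.png

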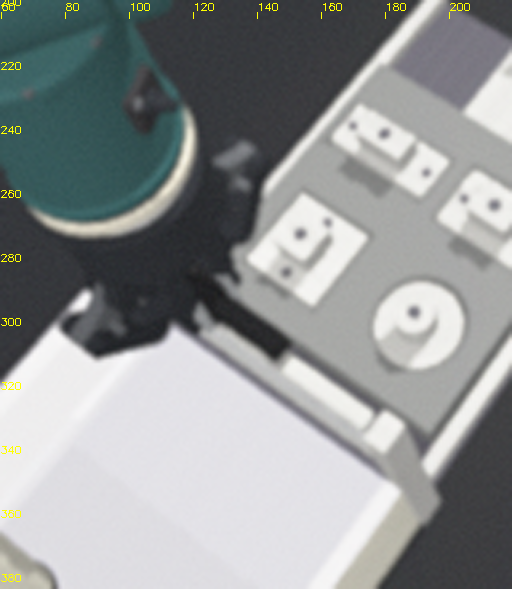

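View pics/t17.png

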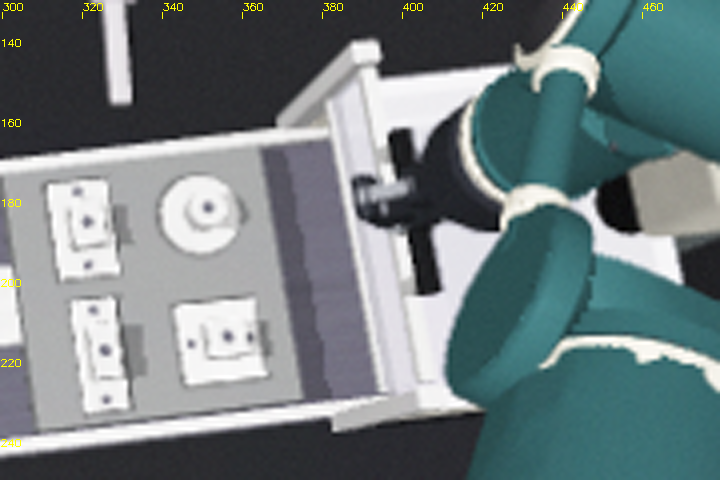

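```bash
python3 - <<'E'
from plan import *
json.dump([.5461,-.2495,.1998,-1.480],open(F,"w"))
rows([(.5461,-.2495,.255,-1.480,.03),(.5169,.086,.20,-1.482,.05),(.5169,.086,.12,-1.482,.035)])
E
```

```text
12 rows -> [0.5169, 0.086, 0.12, -1.482]
[[0.0, -0.028, 0.0, 0.0], [0.0, -0.0272, 0.0, 0.0], [-0.048, 0.008, 0.0, 0.0], [-0.048, 0.008, 0.0, 0.0], [-0.048, 0.008, 0.0, 0.0], [-0.048, 0.008, 0.0, 0.001], [-0.048, 0.008, 0.0, 0.0], [-0.048, 0.008, 0.001, 0.001], [-0.0488, 0.007, 0.0001, 0.0], [0.0, 0.027, 0.0, 0.0], [0.0, 0.026, 0.0, 0.0], [0.0, 0.027, 0.0, 0.0]]
```

arm_command:
  deltas:
    - [0,0,0,0]
    - [0,0,0,0]
    - [0,0,0,0]
    - [0.0,-0.028,0.0,0.0]
    - [0.0,-0.0272,0.0,0.0]
    - [0,0,0,0]
    - [-0.048,0.008,0.0,0.0]
    - [-0.048,0.008,0.0,0.0]
    - [-0.048,0.008,0.0,0.0]
    - [-0.048,0.008,0.0,0.001]
    - [-0.048,0.008,0.0,0.0]
    - [-0.048,0.008,0.001,0.001]
    - [-0.0488,0.007,0.0001,0.0]
    - [0.0,0.027,0.0,0.0]
    - [0.0,0.026,0.0,0.0]
    - [0.0,0.027,0.0,0.0]
    - [0,0,0,0]
  fingers: 0.05

```text
time: 51.02
tool_pos: [0.5135, 0.086, 0.1177]
tcp_rot: [-1.256, 1.148, -1.14]
wrist_force: [-0.9, -0.9, 0.4]
width: 0.585
```

```bash
python3 look.py 12; python3 - <<'E'
from ov import *
from bar import fitbar
c=load("scene12.pkl");t=load("top12.pkl")
def hd(cam):
    o=np.array([[.025,.206],[-.025,.206],[-.025,.194],[.025,.194]]); ca,sa=np.cos(PAL[2]),np.sin(PAL[2]); o=o@np.array([[ca,sa],[-sa,ca]])+PAL[:2]
    return proj(cam,np.c_[o,np.full(4,.056)])
crop(c,60,180,260,384,3.2,"pics/s18.png",[(hd(c),(0,0,255))]+[(polys(c,n,[*recw(n),.0885],.02)[k],(0,255,0)) for n in REC for k in (1,3)])
crop(t,255,120,470,250,3.6,"pics/t18.png",[(hd(t),(0,0,255))]+[(polys(t,n,[*recw(n),.0885],.02)[k],(0,255,0)) for n in REC for k in (1,3)])
for dz in(.07,.076,.082,.088,.094):
    try: print(dz,fitbar([t,c],[.546,-.249,.0885],dz))
    except Exception as e: print(e)
E
```

```text
t 51.08 tcp [0.5151 0.0861 0.1196] yaw -1.4820 down [-0.004 -0.    -1.   ] F [ 0.8 -0.4  0.3] w 0.0500 q [0.12 0.08 2.04 0.   1.03 1.6 ]
t 51.12 tcp [0.5164 0.0861 0.121 ] yaw -1.4821 down [-0.001 -0.    -1.   ] F [-0.3  0.4  0.6] w 0.0498 q [0.12 0.08 2.04 0.   1.03 1.6 ]
0.07 [(array([ 0.5489, -0.2557,  0.0924]), np.float64(36.5)), (array([ 0.5389, -0.2462,  0.0669]), np.float64(55.8)), (array([ 0.5408, -0.2477,  0.0627]), np.float64(321.6))]
0.076 [(array([ 0.5484, -0.253 ,  0.0895]), np.float64(38.0)), (array([ 0.5414, -0.2468,  0.0584]), np.float64(66.8)), (array([ 0.543 , -0.248 ,  0.0601]), np.float64(233.6))]
0.082 [(array([ 0.5463, -0.2506,  0.0945]), np.float64(39.1)), (array([ 0.5435, -0.2475,  0.0663]), np.float64(80.3)), (array([ 0.5446, -0.2485,  0.0646]), np.float64(163.7))]
0.088 [(array([ 0.5454, -0.2484,  0.0918]), np.float64(44.1)), (array([ 0.5458, -0.248 ,  0.0588]), np.float64(99.0)), (array([ 0.5454, -0.2481,  0.0692]), np.float64(147.6))]
0.094 [(array([ 0.5441, -0.2463,  0.0836]), np.float64(45.3)), (array([ 0.5482, -0.2484,  0.0575]), np.float64(110.0)), (array([ 0.5467, -0.248 ,  0.0624]), np.float64(177.4))]
```

View pics/s18.png

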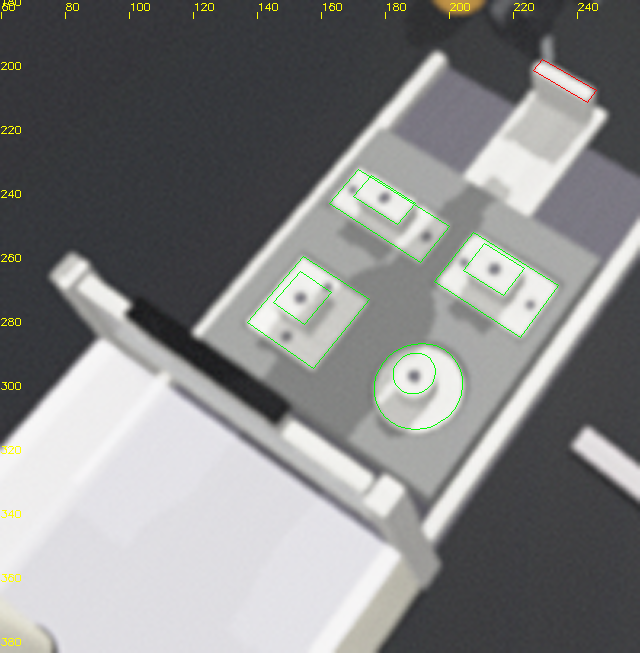

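View pics/t18.png

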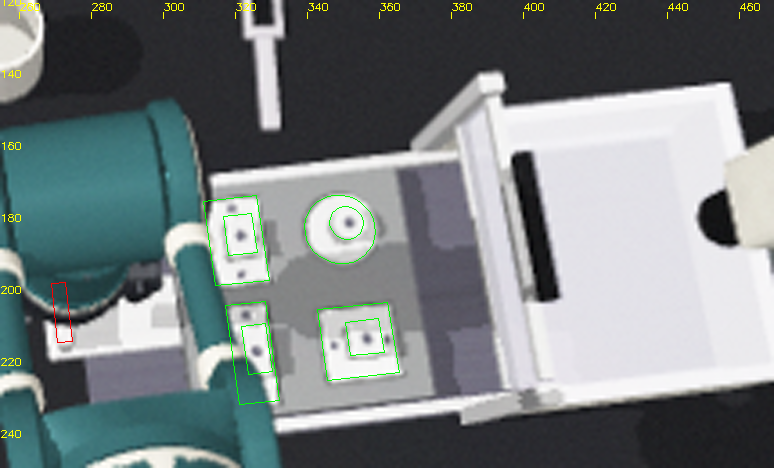

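arm_command:
  deltas:
    - [0,0.03,0,0]
    - [0,0.03,0,0]
    - [0,0.02,0,0]
    - [0,0.008,0,0]
    - [0,0.005,0,0]
    - [0,0,0,0]
    - [0,0,0,0]

```text
time: 52.0
tool_pos: [0.5176, 0.0862, 0.0291]
tcp_rot: [-1.249, 1.142, -1.144]
wrist_force: [-0.2, -0.9, -0.4]
width: 0.588
```

arm_command:
  deltas:
    - [0,0,0,0]
    - [0,0,0,0]
    - [0,0,0,0]
  fingers: 0.02
  newtons: 40

```text
time: 52.38
tool_pos: [0.5168, 0.0862, 0.0283]
tcp_rot: [-1.25, 1.143, -1.144]
wrist_force: [0.4, 0.7, -0.0]
width: 0.232
```

arm_command:
  deltas:
    - [0.003,0,0,0]
    - [0.004,0,0,0]
    - [0.006,0,0,0]
    - [0.008,0,0,0]
    - [0.01,0,0,0]
    - [0.01,0,0,0]
    - [0.01,0,0,0]
    - [0.01,0,0,0]

```text
time: 53.38
tool_pos: [0.5219, 0.0268, 0.0281]
tcp_rot: [-1.247, 1.146, -1.142]
wrist_force: [-1.6, 8.5, 1.1]
width: 0.237
```

arm_command:
  deltas:
    - [0.012,0,0,0]
    - [0.014,0,0,0]
    - [0.014,0,0,0]
    - [0.014,0,0,0]
    - [0.014,0,0,0]
    - [0.014,0,0,0]
    - [0.014,0,0,0]
    - [0.014,0,0,0]
    - [0.014,0,0,0]
    - [0.012,0,0,0]
    - [0.01,0,0,0]

```text
time: 54.75
tool_pos: [0.5345, -0.1182, 0.0281]
tcp_rot: [-1.247, 1.147, -1.141]
wrist_force: [-1.1, 10.6, 3.9]
width: 0.237
```

arm_command:
  deltas:
    - [0.008,0,0,0]
    - [0.008,0,0,0]
    - [0.008,0,0,0]
    - [0.008,0,0,0]
    - [0.006,0,0,0]
    - [0.004,0,0,0]
    - [0,0,0,0]

```text
time: 55.62
tool_pos: [0.5382, -0.1601, 0.0281]
tcp_rot: [-1.248, 1.147, -1.141]
wrist_force: [-0.1, 8.2, 3.2]
width: 0.233
```

```bash
python3 look.py 13; python3 - <<'E'
from h import *
crop(load("scene13.pkl"),0,180,240,384,3.2,"pics/s19.png")
crop(load("top13.pkl"),255,120,470,250,3.6,"pics/t19.png")
E
```

```text
t 55.67 tcp [ 0.5382 -0.1601  0.0281] yaw -1.4830 down [-0.001  0.003 -1.   ] F [-0.   7.5  3.4] w 0.0201 q [-0.34  0.26  2.02  0.    0.86  1.15]
t 55.73 tcp [ 0.5382 -0.1602  0.0281] yaw -1.4829 down [-0.001  0.003 -1.   ] F [-1.2  7.5  3.8] w 0.0201 q [-0.34  0.26  2.02  0.    0.86  1.15]
```

View pics/s19.png

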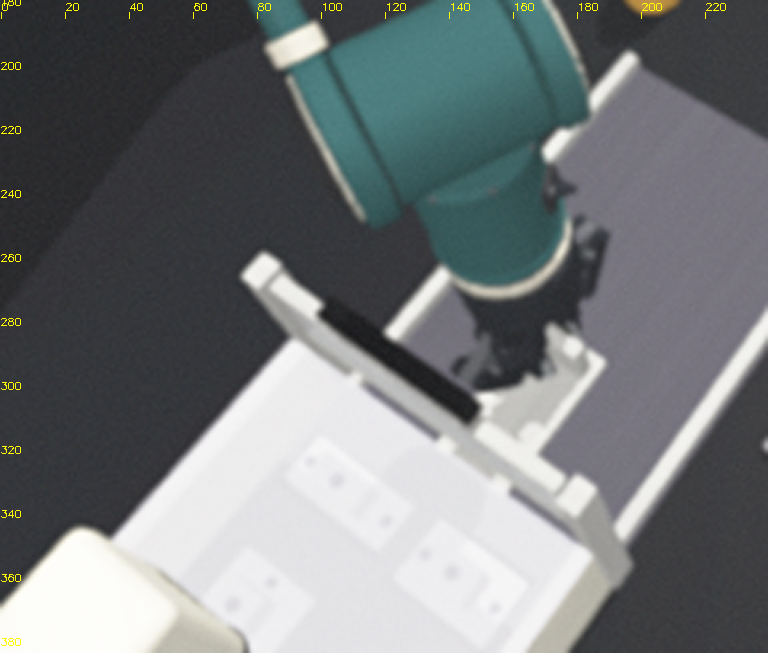

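View pics/t19.png

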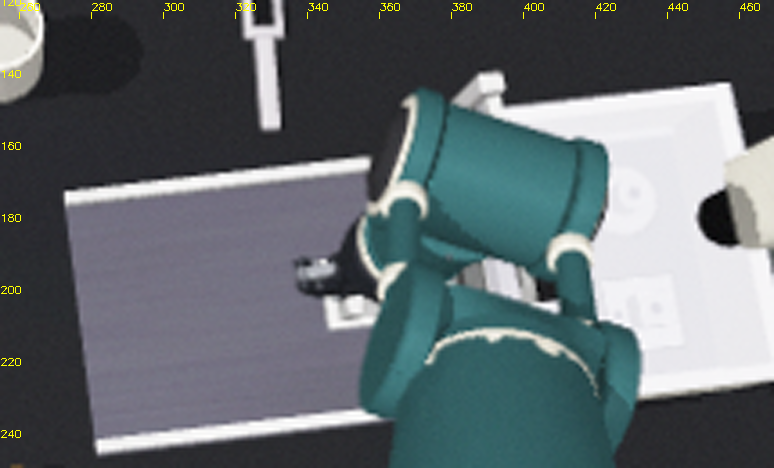

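```bash
python3 - <<'E'
from h import *
t=load("top13.pkl");s=load("scene13.pkl")
p=[[255+605/3.6,120+175/3.6]]
for z in(.2,.25,.3,.35):
    w=ray(t,p,z)[0]; q=ray(s,[[113,250]],z)[0]; f=lambda w:(w[0]-.5455)*-.0884+(w[1]+.2485)*.996
    print(z,w.round(3),f(w).round(3),q.round(3),f(q).round(3))
E
```

```text
0.2 [ 0.586 -0.313  0.2  ] -0.068 [ 0.461 -0.204  0.2  ] 0.052
0.25 [ 0.573 -0.291  0.25 ] -0.045 [ 0.49  -0.212  0.25 ] 0.041
0.3 [ 0.561 -0.269  0.3  ] -0.022 [ 0.519 -0.22   0.3  ] 0.031
0.35 [ 0.548 -0.247  0.35 ] 0.001 [ 0.548 -0.227  0.35 ] 0.021
```

arm_command:
  deltas:
    - [0.002,0,0,0]
    - [0.002,0,0,0]
    - [0.002,0,0,0]
    - [0.002,0,0,0]
    - [0,0,0,0]

```text
time: 56.35
tool_pos: [0.5389, -0.1675, 0.0281]
tcp_rot: [-1.247, 1.147, -1.141]
wrist_force: [-1.0, 9.6, 3.8]
width: 0.232
```

arm_command:
  deltas:
    - [0.001,0,0,0]
    - [0.001,0,0,0]
    - [0.001,0,0,0]
    - [0.001,0,0,0]
    - [0,0,0,0]

```text
time: 56.98
tool_pos: [0.5392, -0.1713, 0.0281]
tcp_rot: [-1.247, 1.148, -1.14]
wrist_force: [-1.2, 9.9, 4.4]
width: 0.237
```

arm_command:
  deltas:
    - [0.001,0,0,0]
    - [0.001,0,0,0]
    - [0.001,0,0,0]
    - [0.001,0,0,0]
    - [0,0,0,0]

```text
time: 57.6
tool_pos: [0.539, -0.1721, 0.028]
tcp_rot: [-1.244, 1.152, -1.137]
wrist_force: [-1.6, 21.1, 7.8]
width: 0.237
```

arm_command:
  deltas:
    - [0.001,0,0,0]
    - [0,0,0,0]
    - [0,0,0,0]

```text
time: 57.98
tool_pos: [0.5388, -0.1722, 0.028]
tcp_rot: [-1.243, 1.153, -1.136]
wrist_force: [-2.1, 23.5, 9.3]
width: 0.235
```

arm_command:
  deltas:
    - [-0.004,0,0,0]
    - [-0.0045,0,0,0]
    - [0,0,0,0]
    - [0,0,0,0]
  fingers: 0.02

```text
time: 58.48
tool_pos: [0.5397, -0.1709, 0.0282]
tcp_rot: [-1.25, 1.144, -1.144]
wrist_force: [-0.4, 0.1, -0.1]
width: 0.232
```

arm_command:
  deltas:
    - [0,0,0,0]
    - [0,0,0,0]
    - [0,0,0,0]
    - [0,-0.02,0,0]
    - [0,-0.04,0,0]
    - [0,-0.05,0,0]
    - [0,-0.05,0,0]
    - [0,-0.05,0,0]
    - [0,-0.022,0,0]
    - [0,0,0,0]
  fingers: 0.05

```text
time: 59.72
tool_pos: [0.541, -0.1709, 0.2629]
tcp_rot: [-1.248, 1.139, -1.147]
wrist_force: [0.1, 1.0, 0.9]
width: 0.59
```

```bash
python3 look.py 14; python3 - <<'E'
from plan import *
from ov import *
s=load("scene14.pkl");t=load("top14.pkl")
crop(s,0,180,240,384,3.2,"pics/s20.png")
crop(t,255,120,470,250,3.6,"pics/t20.png")
c=sync(4)
rows([(.5461,-.2495,.255,-1.480,.03)])
E
```

```text
t 59.77 tcp [ 0.5399 -0.1704  0.2606] yaw -1.4820 down [ 0.001 -0.001 -1.   ] F [-0.3  0.7  0.9] w 0.0498 q [-0.35  0.04  1.81  0.    1.29  1.13]
t 59.83 tcp [ 0.539  -0.1701  0.2591] yaw -1.4820 down [-0.001  0.    -1.   ] F [-0.7  0.  -0.6] w 0.0499 q [-0.35  0.04  1.81  0.    1.29  1.13]
std [2.4e-04 9.0e-05 5.1e-04] yaw std 3e-05 F [0.2 0.5 0.4] w 0.0501 t 59.98
pose [ 0.5386 -0.17    0.2582 -1.482 ]
3 rows -> [0.5461, -0.2495, 0.255, -1.48]
[[0.027, 0.001, 0.0, -0.001], [0.026, 0.001, 0.0, -0.001], [0.0269, 0.0012, 0.0003, 0.0]]
```

View pics/s20.png

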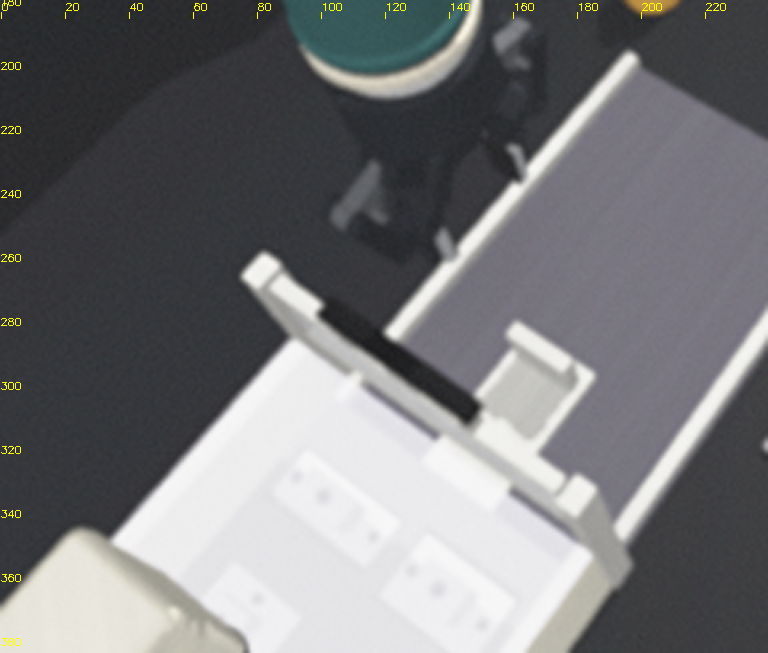

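View pics/t20.png

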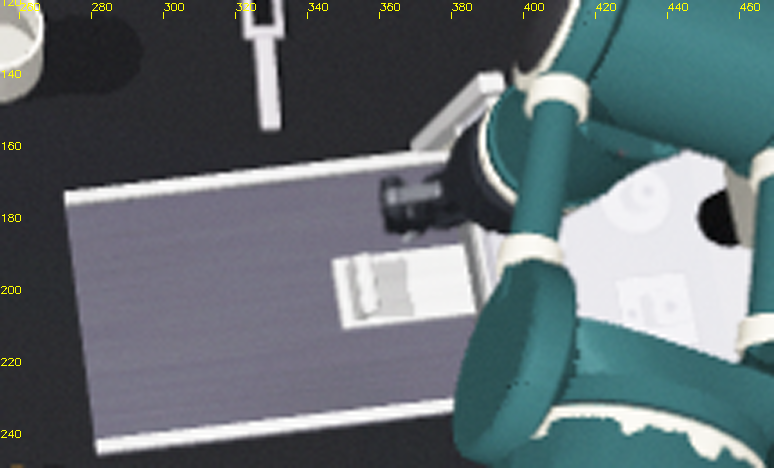

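arm_command:
  deltas:
    - [0.027,0.001,0.0,-0.001]
    - [0.026,0.001,0.0,-0.001]
    - [0.0269,0.0012,0.0003,0.0]
    - [0,0,0,0]
    - [0,0.015,0,0]
    - [0,0.015,0,0]
    - [0,0.013,0,0]
    - [0,0.008,0,0]
    - [0,0.004,0,0]
    - [0,0,0,0]
    - [0,0,0,0]

```text
time: 61.35
tool_pos: [0.5475, -0.2501, 0.2027]
tcp_rot: [-1.25, 1.141, -1.143]
wrist_force: [-0.2, -0.9, 0.4]
width: 0.587
```

arm_command:
  deltas:
    - [0,0,0,0]
    - [0,0,0,0]
    - [0,0,0,0]
    - [0,0,0,0]
    - [0,0,0,0]
  fingers: 0.0
  newtons: 60

```text
time: 61.98
tool_pos: [0.5472, -0.2499, 0.2024]
tcp_rot: [-1.251, 1.142, -1.142]
wrist_force: [-0.4, 0.9, 1.6]
width: 0.146
```

arm_command:
  deltas:
    - [0,0.004,0,0]
    - [0,0.008,0,0]
    - [0,0.01,0,0]
    - [0,0.01,0,0]
    - [0,0.01,0,0]
    - [0,0.01,0,0]
    - [0,0.01,0,0]
    - [0,0.008,0,0]
    - [0,0.006,0,0]
    - [0,0.003,0,0]
    - [0,0,0,0]

```text
time: 63.35
tool_pos: [0.5472, -0.2499, 0.1224]
tcp_rot: [-1.251, 1.142, -1.142]
wrist_force: [4.2, 0.3, -2.0]
width: 0.149
```

arm_command:
  deltas:
    - [0,0.003,0,0]
    - [0,0.002,0,0]
    - [0,0.002,0,0]
    - [0,0.001,0,0]
    - [0,0,0,0]

```text
time: 63.98
tool_pos: [0.5472, -0.2499, 0.1163]
tcp_rot: [-1.251, 1.142, -1.142]
wrist_force: [-0.7, 3.0, 8.8]
width: 0.148
```

arm_command:
  deltas:
    - [0,0.001,0,0]
    - [0,0.001,0,0]
    - [0,0,0,0]

```text
time: 64.35
tool_pos: [0.5473, -0.25, 0.1162]
tcp_rot: [-1.251, 1.141, -1.143]
wrist_force: [-4.4, 4.0, 18.3]
width: 0.153
```

arm_command:
  deltas:
    - [0,-0.002,0,0]
    - [0,0,0,0]
    - [0,0,0,0]
    - [0,0,0,0]
    - [0,-0.01,0,0]
    - [0,-0.02,0,0]
    - [0,-0.03,0,0]
    - [0,-0.03,0,0]
    - [0,0,0,0]
  fingers: 0.05

```text
time: 65.47
tool_pos: [0.5497, -0.2512, 0.2104]
tcp_rot: [-1.248, 1.134, -1.149]
wrist_force: [-0.3, 1.0, 0.2]
width: 0.588
```

```bash
python3 - <<'E'
from plan import *
c=sync(3); c[0:2]=c[0:2]
rows([(.5463,-.2495,c[2],-1.480,.03)])
E
```

```text
std [0.00092 0.00048 0.00173] yaw std 3e-05 F [ 0.2  0.1 -1.1] w 0.0497 t 65.58
pose [ 0.5485 -0.2506  0.2082 -1.48  ]
1 rows -> [0.5463, -0.2495, 0.2082, -1.48]
[[-0.0013, 0.0, -0.0021, 0.0]]
```

arm_command:
  deltas:
    - [0,0,0,0]
    - [0,0,0,0]
    - [0,0,0,0]
    - [0,0.02,0,0]
    - [0,0.02,0,0]
    - [0,0.015,0,0]
    - [0,0.004,0,0]
    - [0,0,0,0]
  fingers: 0.0

```text
time: 66.58
tool_pos: [0.5469, -0.2498, 0.1454]
tcp_rot: [-1.251, 1.143, -1.141]
wrist_force: [-0.8, -0.1, -0.3]
width: -0.002
```

arm_command:
  deltas:
    - [0,0.002,0,0]
    - [0,0.002,0,0]
    - [0,0.002,0,0]
    - [0,0.001,0,0]
    - [0,0.001,0,0]
    - [0,0,0,0]

```text
time: 67.32
tool_pos: [0.5471, -0.2499, 0.1381]
tcp_rot: [-1.251, 1.142, -1.142]
wrist_force: [-1.0, 0.6, 0.5]
width: 0.002
```

arm_command:
  deltas:
    - [0,0.001,0,0]
    - [0,0.001,0,0]
    - [0,0,0,0]

```text
time: 67.7
tool_pos: [0.5472, -0.2499, 0.138]
tcp_rot: [-1.251, 1.142, -1.142]
wrist_force: [-4.7, 1.6, 9.4]
width: -0.003
```

arm_command:
  deltas:
    - [0,-0.01,0,0]
    - [0,-0.03,0,0]
    - [0,-0.04,0,0]
    - [0,-0.04,0,0]
    - [-0.05,0,0,0]
    - [-0.06,0,0,0]
    - [-0.06,0,0,0]
    - [-0.06,0,0,0]
    - [-0.06,0,0,0]
    - [-0.05,0,0,0]
    - [-0.02,0,0,0]
    - [0,0,0,0]
    - [0,0,0,0]

```text
time: 69.32
tool_pos: [0.5145, 0.1081, 0.256]
tcp_rot: [-1.251, 1.142, -1.143]
wrist_force: [0.8, 0.9, -0.3]
width: 0.004
```

```bash
python3 look.py 15; python3 - <<'E'
from h import *
cv2.imwrite("pics/top15.png",load("top15.pkl")["color"][...,::-1])
E
```

```text
t 69.38 tcp [0.5146 0.1077 0.256 ] yaw -1.4809 down [ 0. -0. -1.] F [-0.3  0.2  0.6] w -0.0002 q [ 0.16 -0.04  1.89 -0.    1.29  1.64]
t 69.42 tcp [0.5146 0.1076 0.256 ] yaw -1.4814 down [ 0. -0. -1.] F [0.1 0.4 1.3] w -0.0000 q [ 0.16 -0.04  1.89 -0.    1.29  1.64]
```

View pics/top15.png

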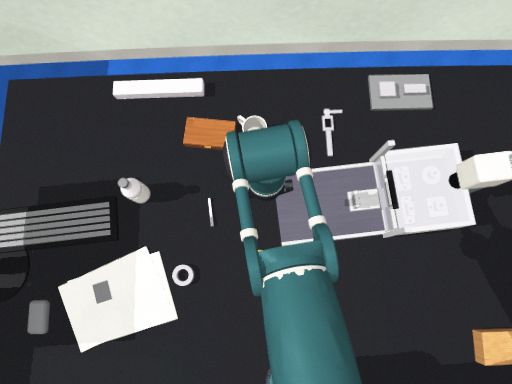

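View pics/full15.png

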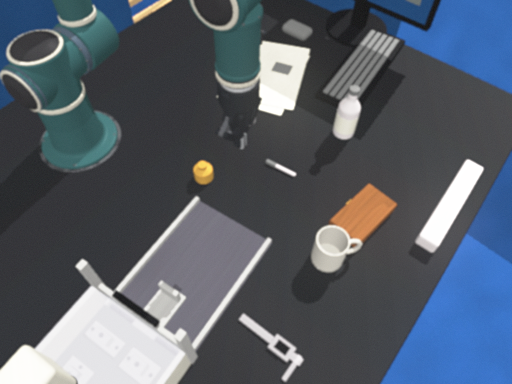

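```bash
python3 - <<'E'
from ov import *
s=load("scene15.pkl");t=load("top15.pkl")
yw=.0885; O=np.array([.5455,-.2485]); R=np.array([[np.cos(yw),-np.sin(yw)],[np.sin(yw),np.cos(yw)]])
def hd(cam,y):
    o=np.array([[.025,y+.006],[-.025,y+.006],[-.025,y-.006],[.025,y-.006]])@R.T+O
    return proj(cam,np.c_[o,np.full(4,.056)])
crop(s,90,250,210,350,6,"pics/s21.png",[(hd(s,.082),(0,0,255))])
crop(t,320,160,420,240,7,"pics/t21.png",[(hd(t,.082),(0,0,255))])
E
```

View pics/s21.png

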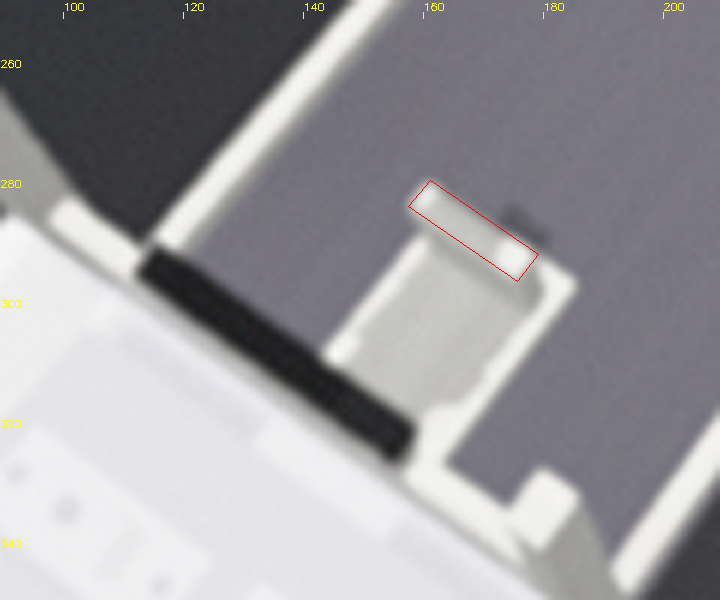

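View pics/t21.png

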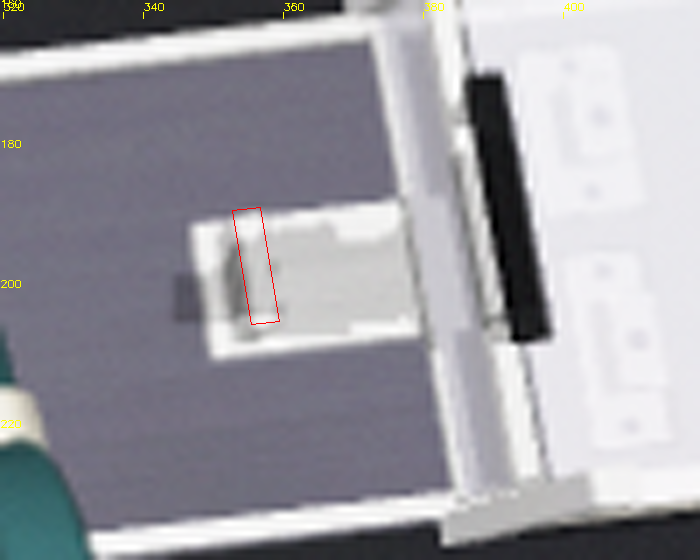

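The handle is where it should be with the pallet home, and the sash is down. I hand the job in.

```bash
python3 -c "
from workcell import job
print(job.finish_job())"
```

```text
the job is handed in; nothing more can be done
None
```

I put all four workpieces (bar, plate, square and disc) in their recesses and pressed them home. I then raised the sash by its handle, pushed the pallet in by its handle to the back stop, lowered the sash and handed the job in at about 69 s.

- **Workpieces:** pressed from above, all four boss tops stopped at z = 0.060 m, which means every flange is flush with the pallet's top.
- **Pallet:** it stopped hard, with the push rising from about 10 N to 23 N. In the last pictures its handle is within about 2 mm of the home position.
- **Sash:** the top of its handle was felt at z = 0.138 m, the fully-down height. Before I touched it, the pictures had put it about 16 mm raised.
- **Bench:** the other items look unmoved in the last pictures. The brass weight and the mug were partly hidden by the arm in the top view, but both are clear in the scene view.
- **Forces:** the wrist force I read never passed about 30 N.
- **Disagreements:** the two cameras differed by 1–2 mm on the pallet's position. The plate bottomed about 1.7 mm higher in the grip than I expected, but the press from above showed it home. No check was left failing.

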